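# Load the service kit tray and hold it level for hand-over

## Task

Make up the service kit: seat the steel ball bearing flat in the round nest of the black kit tray and the steel spacer block, the way up it stands now, in the rectangular nest, with the tray standing on the bench. Then lift the tray by its bridge handle and, because nothing clamps the parts, keep it level: hold it still about 12 cm above the bench for a couple of seconds for a colleague to take, and finish while still holding it, both parts in their nests. Never tip the tray, and leave the black shaft collar, the loupe and the small die box where they are.

Things in the scene. Friction and masses are not known exactly. Their poses are not given: they have to be found in the camera images.
- kit_tray: Loose kit tray, about 0.28 kg, 70 mm (its x) by 148 mm (its y), on rubber feet: aluminium base, black plastic nest plate whose top is 11 mm above the bench, silver bridge handle across the middle. Origin at the centre of the underside, z up; round nest at y = -42 mm, rectangular nest at y = +42 mm. It stands on the bare bench, long side roughly along world x, rectangular nest nearer the robot.
- tray_handle (a point): Centre of the tray's handle bar: a flat-sided aluminium bar 58 mm long (tray x), 12 mm thick (tray y, grip it across this) and 14 mm high, its centre 51 mm above the bench (51 mm above the tray origin) and its top 58 mm, on two posts of 9 mm diameter 22 mm either side of the centre. Axes as the tray's.
- round_nest (a point): Centre of the FLOOR of the tray's round nest: 29 mm diameter, 4 mm deep, with a 1 mm chamfer at the mouth, silver floor 7 mm above the bench. Axes as the tray's. A seated bearing stands 4 mm proud of the nest plate, so grip only its upper 4 mm or so.
- block_nest (a point): Centre of the FLOOR of the tray's rectangular nest: 23 mm (tray x) by 53 mm (tray y), 4 mm deep, 1 mm chamfer, silver floor 7 mm above the bench. Axes as the tray's.
- bearing_center (a point): Centre, half-way up, of the loose steel ball bearing, 26 mm outside diameter, 8 mm thick, lying flat on the bare bench in front of the vice (z is its axis, up), about 0.05 kg. The vice, 53 mm high, begins 12 to 22 mm beyond it (+x) and the shaft collar may lie 29 mm or more to its left or right (y), so close the fingers along y.
- block_center (a point): Centre, half-way up, of the loose ground-steel spacer block, 20 mm (its x) by 50 mm (its y) by 25 mm high (its z), with two holes in its top face, about 0.09 kg, standing on the blue-grey mat, which is 2 mm thick. Grip it across the 20 mm.
- shaft_collar: Bystander: loose black clamp collar, 26 mm diameter, 10 mm high, with a hole and a screw in its side. Origin at the centre of its underside.
- loupe: Bystander: loose black cylindrical stand magnifier, 37 mm diameter, 40 mm high, behind the tray. Origin at the centre of its underside. To the right of it, at x over 0.63 m between y = 0.03 and 0.27 m, stands a machine bracket 0.26 m and more high; a control box 90 mm high stands at x 0.42 to 0.57 m, y below -0.06 m: swing in close to the cart.
- die_box: Bystander: loose flat black box with a clear lid, 54 x 53 x 14 mm. Origin at the centre of its underside.
Mind the look-alikes: they are no part of the job. What is meant by the part that bears bearing_center is not blue, and is the smaller of those in its own colour.

How it is judged:
On the way, in this order (a step that is already met when the one before it is completed fails the run):
1. bearing and block are seated in their nests while the tray stands on the bench (horizontal distance between bearing_center and round_nest below 0.004 m and z of bearing_center in the frame of round_nest below 0.0055 m and angle between the z axis of bearing_center and the z axis of tray_handle, either way round below 0.12 rad and horizontal distance between block_center and block_nest below 0.004 m and z of block_center in the frame of block_nest below 0.0143 m and angle between the y axis of block_center and the y axis of block_nest, either way round below 0.12 rad and height (world z) of tray_handle below 0.056 m and angle between tray_handle's own z axis and vertical below 0.05 rad), for 0.3 s.
2. the loaded tray is held by the gripper, level and still, 8.5 to 16.5 cm above the bench, for 1.5 seconds (height (world z) of tray_handle between 0.136 and 0.216 m and angle between tray_handle's own z axis and vertical below 0.087 rad and linear speed of kit_tray below 0.02 m/s and angular speed of kit_tray below 0.15 rad/s and contact force between kit_tray and the fingers above 1 N and horizontal distance between bearing_center and round_nest below 0.004 m and z of bearing_center in the frame of round_nest below 0.0055 m and angle between the z axis of bearing_center and the z axis of tray_handle, either way round below 0.12 rad and horizontal distance between block_center and block_nest below 0.004 m and z of block_center in the frame of block_nest below 0.0143 m and angle between the y axis of block_center and the y axis of block_nest, either way round below 0.12 rad), for 1.5 s.
At the end, for the whole second after the job is handed in: The tray is held in the gripper, its underside 8.5 to 16.5 cm above the bench, level to 5 degrees and still (under 2 cm/s), with the bearing and the block seated in their nests (within 4 mm of centre, within 1.5 to 2 mm of the floor, straight to 7 degrees) (all of step 2); the arm keeps its last pose, push and grip.
It fails at once if the tray is tipped more than 15 degrees (angle between tray_handle's own z axis and vertical above 0.26 rad).
It fails at once if the shaft collar is pushed more than 20 mm from its place (distance of shaft_collar from where it was at the start of the episode above 0.02 m).
It fails at once if the loupe is pushed more than 20 mm from its place (distance of loupe from where it was at the start of the episode above 0.02 m).
It fails at once if the die box is pushed more than 20 mm from its place (distance of die_box from where it was at the start of the episode above 0.02 m).
It also fails if it takes over 72 s, if anything falls off the work surface, if the arm or the gripper's body presses on something with over 40 N, if the wrist force passes 120 N, or if a joint passes its speed limit or range.

## Robot

A 6-joint arm with a two-finger parallel gripper is mounted at the origin on a cart in front of the work surface, level with it; the furniture and walls round the work are solid. World frame = base frame: x ahead of the robot, y to its left, z up, the work surface at z = 0. Lengths are in m, angles in rad, forces in N, time in s.
With the tool pointing down it reaches from about 0.25 to 0.775 m from the base axis. Payload 8.9 kg.
Tool frame: the origin (TCP) lies on the mounting face of the last link; the fingertips stand 173 mm ahead of it and the grasp point (between the pads) lies 155 mm ahead of it; z points along the fingers, y is the direction in which the jaws open and shut (so a half turn about z gives the same grasp; the last joint's range is limited). The gripper opens to 85 mm and grips with 20 to 120 N. Pads are 22 mm wide; open, the fingers measure 114 mm over their backs; the gripper's body (76 mm by 85 mm) begins 54 mm behind the grasp point. The pads swing forward as they close: fully open they stand 13 mm farther back than shut.
Start: joints at [-1.369, 0.291, -0.153, 1.127, 0, 1.431], TCP at [0.175, -0.495, 0.405] pointing down, gripper open.
Joint ranges: [-2.52, 2.52], [-0.91, 1.74], [-1.3, 1.37], [-1.96, 2.02], [-1.52, 1.47], [-3.14, 3.14]. Speed limits (rad/s): [2.22, 2.22, 2.79, 3.14, 3.14, 3.14].

## Interface

Orientations are given as a unit quaternion [w, x, y, z].
In Python, from station import bot gives the robot as it stands. The module is installed in compiled form; this text tells all that it offers.
- The arm moves only by the shell command python3 -m pendant 'ROWS'. ROWS is JSON, a list of rows, each an object with "grip": the opening, from 0 (shut) to 1 (fully open); "dp": the shift along the tool's x, y, z in cm, a list of three; "angular": the turn, a rotation vector about the tool's x, y, z in degrees, a list of three. A call has 1 to 12 rows; each row is the pose to reach, as a shift and turn from the pose commanded when the call began, along the tool's axes at that moment; what a row does not reach only later rows make up. A row lasts 1/10 s, in which the tool goes at most 50 mm and 8.59 degrees, less where a joint would pass 70% of its speed; a pose out of reach is approached as far as the arm can. A call with a gripper value outside its range is refused whole. The fingers move at their own pace and stop on an object; the grip force is fixed at half the most. Time passes only in rows, so rows that repeat a pose let the fingers close. It gives the time, the measured TCP pose, the force and the opening at its end, in the units of the state.
- bot.get_obs(): the state, without advancing time (a new reading comes with each control period).
- bot.read_camera(name): name is "scene" or "top" or "wrist"; returns a dict with "pixels" (400x640x3 uint8, red, green, blue), "intrinsics" (3x3 intrinsics, pixels), "distortion" ([k1, k2, p1, p2, k3] as OpenCV has them; the pictures are not rectified), "R" (3x3) and "t" (3): a world point X has camera coordinates R X + t. Camera axes: x right, y down, z forward; pixel columns grow to the right and rows downward; lengths in m; the calibration is good to about 2 mm. A picture is of the moment at which its call begins. There is no depth.
- bot.finish_job(): hands the job in, once; it reports no verdict.
The state is a dict: "time_s": time; "joint_positions": joint angles; "joint_vel": joint speeds; "joint_torque": joint torques, N m; "eef_pos": TCP position; "tool_rot": TCP orientation; "contact_force": force on the tool from outside, world axes, zero at the start; "moment": the same for the moment, N m; "gripper_width": opening from 0.0 (shut) to 1.0 (fully open).
Only numpy, scipy, OpenCV 4.12 (cv2) and the standard library are available. Lean on these libraries where they do the work, as an engineer would, in place of code of your own. Each camera call takes 0.05 s, during which the arm holds its last target.

## Working session

There is one attempt and no reset: what is moved stays moved. The work goes in short steps, Python scripts to look and compute and a shell command to move; the robot and the scene stay as the last step left them, time stands still between calls to the robot, and variables do not carry over. Pictures are saved under pics/ and viewed, and the job is handed in when it is done.

```bash
mkdir -p pics; cat > h.py <<'E'
import numpy as np, cv2
from station import bot
from scipy.spatial.transform import Rotation as Ro
def snap(name,fn):
    c=bot.read_camera(name); np.savez('pics/'+fn+'.npz',**{k:np.array(v) for k,v in c.items()})
    cv2.imwrite('pics/'+fn+'.png',c['pixels'][:,:,::-1]); return c
def load(fn): return dict(np.load('pics/'+fn+'.npz'))
def crop(fn,x0,y0,x1,y1,s,out):
    im=load(fn)['pixels'][y0:y1,x0:x1,::-1]; cv2.imwrite('pics/'+out+'.png',cv2.resize(im,None,fx=s,fy=s,interpolation=cv2.INTER_CUBIC))
def px2w(c,uv,z):
    p=cv2.undistortPoints(np.array([[uv]],float),c['intrinsics'],c['distortion'])[0,0]
    R,t=c['R'],c['t']; d=R.T@np.array([p[0],p[1],1]); o=-R.T@t
    return o+d*(z-o[2])/d[2]
def w2px(c,X):
    return cv2.projectPoints(np.array(X,float).reshape(-1,3),cv2.Rodrigues(c['R'])[0],c['t'],c['intrinsics'],c['distortion'])[0][:,0]
E
python3 - <<'E'
from h import *
for n in ['scene','top','wrist']:
    c=snap(n,n+'0'); print(n,-c['R'].T@c['t'],c['R'][2])
o=bot.get_obs(); print(o)
E
```

```text
scene [-0.13283049  0.7788331   0.4642781 ] [ 0.71135881 -0.55422885 -0.43220253]
top [0.43062465 0.27835733 0.93045144] [ 0.05667478 -0.00452731 -0.99838243]
wrist [ 0.2458867  -0.46851471  0.3728545 ] [-0.27494627 -0.09576941 -0.95667799]
{'time_s': 0.15, 'joint_positions': array([-1.36929491e+00,  2.91155601e-01, -1.53901247e-01,  1.12670363e+00,
       -3.90044657e-06,  1.43148061e+00]), 'joint_vel': array([-0.00138898, -0.0025989 ,  0.001752  , -0.00288523, -0.00105443,
       -0.00071044]), 'joint_torque': array([ 1.57871837e-03, -5.37369132e+01,  3.31520319e+01,  1.14043188e-02,
       -2.81856692e-04,  2.12817173e-05]), 'eef_pos': array([ 0.17545146, -0.4946631 ,  0.40428099]), 'tool_rot': array([-4.81782484e-04,  9.85515448e-01,  1.69584993e-01, -1.69359869e-05]), 'contact_force': array([-0.21344379, -0.37931545,  0.0245648 ]), 'moment': array([ 0.02523325, -0.00392236,  0.02302471]), 'gripper_width': 1.0026677628735192}
```

View pics/scene0.png

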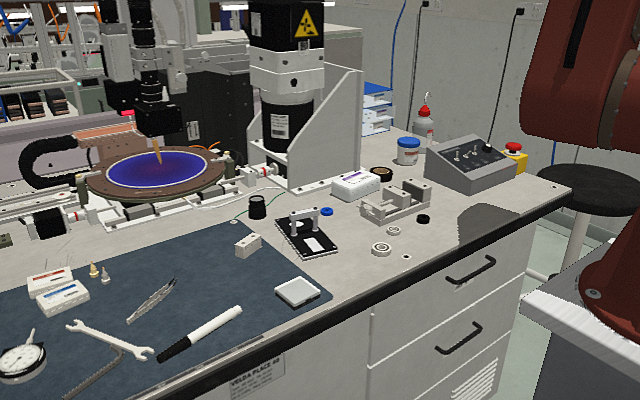

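View pics/top0.png

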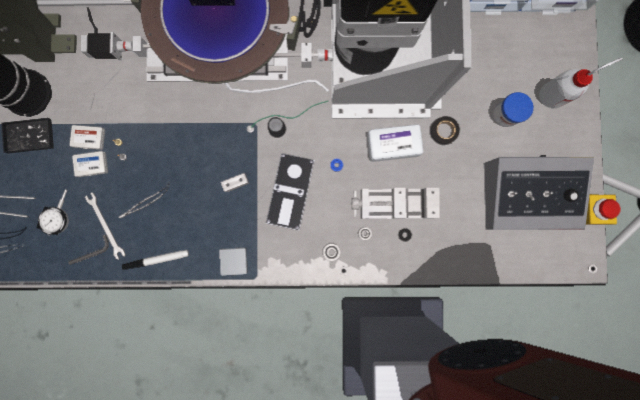

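View pics/wrist0.png

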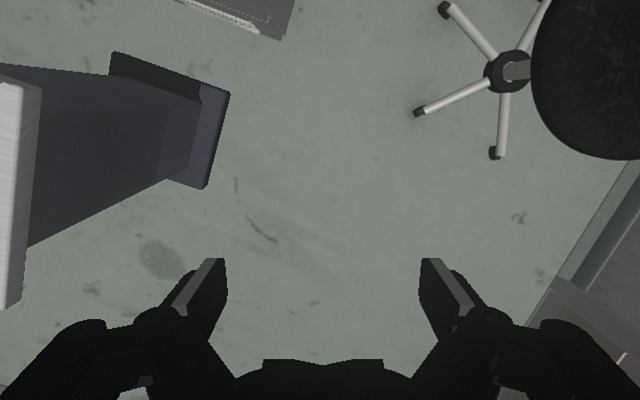

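The top view shows the tray with its handle at about (290,190), the block at (234,182) on the mat, the collar at (405,235) and the loupe at (277,126). There are two silver rings: a larger one at (332,252) and a smaller one at (365,233) in front of the vice. The smaller one is the target. I'll measure in enlarged crops.

```bash
python3 - <<'E'
from h import *
crop('top0',210,140,330,240,6.5,'a1')
crop('top0',310,180,450,270,5.5,'a2')
E
```

```text
(no output)
```

View pics/a1.png

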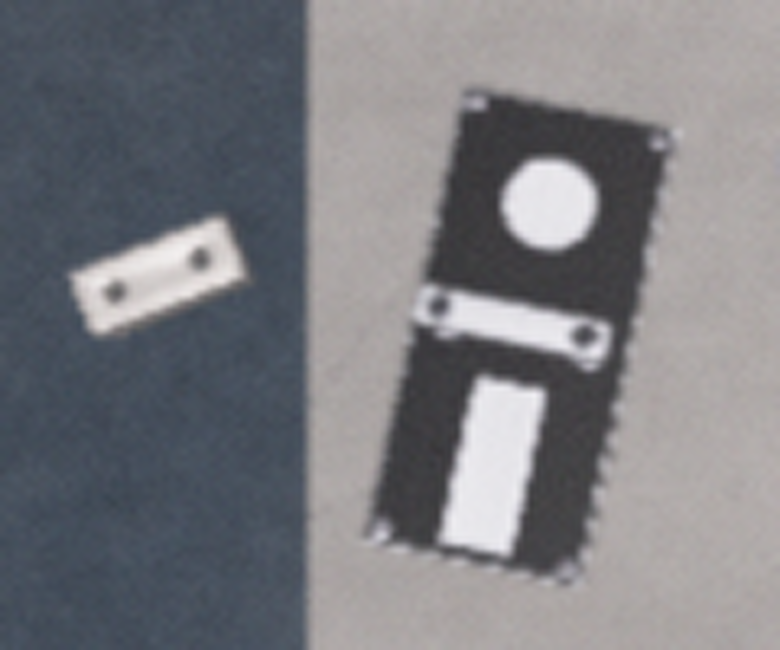

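View pics/a2.png

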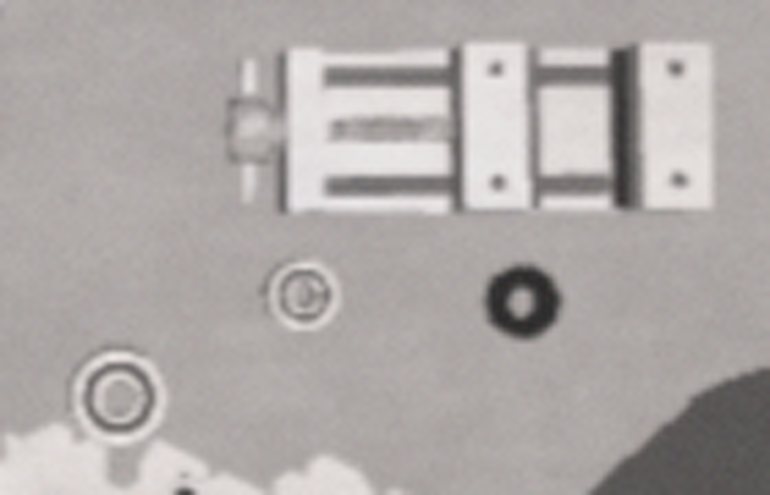

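```bash
python3 - <<'E'
from h import *
c=load('top0')
def A(x,y,z): return px2w(c,(210+(x+.5)/6.5-.5,140+(y+.5)/6.5-.5),z)
def B(x,y,z): return px2w(c,(310+(x+.5)/5.5-.5,180+(y+.5)/5.5-.5),z)
pr=lambda n,p:print(n,np.round(p,4))
k=[A(*p,.011) for p in [(466,90),(676,132),(572,584),(368,540)]]
print([np.linalg.norm(k[i]-k[(i+1)%4]) for i in range(4)]); pr('tray',np.mean(k,0))
ax=(k[2]+k[3]-k[0]-k[1]); print('tray +y ang',np.degrees(np.arctan2(ax[1],ax[0])))
rn=A(549,204,.009);bn=A(493,466,.009);pr('rn',rn);pr('bn',bn);d=bn-rn;print(np.linalg.norm(d),np.degrees(np.arctan2(d[1],d[0])))
h=[A(438,305,.058),A(585,336,.058)];pr('handle',np.mean(h,0));d=h[0]-h[1];print('x ang',np.degrees(np.arctan2(d[1],d[0])),np.linalg.norm(d))
b=[A(115,291,.027),A(201,259,.027)];pr('block',np.mean(b,0));d=b[0]-b[1];print('y ang',np.degrees(np.arctan2(d[1],d[0])))
q=[A(*p,.027) for p in [(69,277),(222,213),(249,280),(97,334)]];print([np.linalg.norm(q[i]-q[(i+1)%4]) for i in range(4)]);pr('blk',np.mean(q,0))
for i,j in((0,1),(3,2)):
  d=q[i]-q[j];print(np.degrees(np.arctan2(d[1],d[0])))
pr('brg',B(303,297,.008));pr('collar',B(523,301,.01));pr('big',B(119,397,.008));pr('loupe',px2w(c,(277,126),.04))
pr('viceL',B(285,210,.053));pr('viceR',B(710,208,.053));pr('viceknobL',B(228,130,.03));pr('handleknob',B(250,200,.03))
E
```

```text
[np.float64(0.06716016421712433), np.float64(0.14496821611880406), np.float64(0.06487496476504007), np.float64(0.14403231580540685)]
tray [0.4996 0.3274 0.011 ]
tray +y ang 167.2084160270236
rn [0.541  0.3185 0.009 ]
bn [0.459  0.3363 0.009 ]
0.08395023890748328 167.7656995845172
handle [0.5005 0.3276 0.058 ]
x ang 77.69782342100049 0.04452301998554486
block [0.5177 0.4378 0.027 ]
y ang 110.19330295657545
[np.float64(0.050755495803222146), np.float64(0.022329626835490442), np.float64(0.049321582388948584), np.float64(0.01961451333749597)]
blk [0.5174 0.4374 0.027 ]
112.52115593993491
109.31888802695374
brg [0.4127 0.176  0.008 ]
collar [0.4108 0.0953 0.01  ]
big [0.3766 0.2441 0.008 ]
loupe [0.627  0.3506 0.04  ]
viceL [0.4441 0.1869 0.053 ]
viceR [0.4438 0.0375 0.053 ]
viceknobL [0.4734 0.2048 0.03  ]
handleknob [0.4481 0.1971 0.03  ]
```

```bash
cat >> h.py <<'E'
def go(x,y,z,yaw,base=None):
    """print dp(cm), angular(deg) from present pose to TCP target pointing down"""
    o=bot.get_obs(); q=o['tool_rot']; R=Ro.from_quat([q[1],q[2],q[3],q[0]])
    a=np.radians(yaw); T=Ro.from_matrix(np.array([[np.cos(a),np.sin(a),0],[np.sin(a),-np.cos(a),0],[0,0,-1.]]))
    dp=R.inv().apply(np.array([x,y,z])-o['eef_pos'])*100
    an=(R.inv()*T).as_rotvec(degrees=True)
    print('t',round(o['time_s'],2),'pos',np.round(o['eef_pos'],4),'grip',round(o['gripper_width'],3),'dp',np.round(dp,2),'ang',np.round(an,2))
def st():
    o=bot.get_obs(); q=o['tool_rot']; M=Ro.from_quat([q[1],q[2],q[3],q[0]]).as_matrix()
    print('t',round(o['time_s'],2),'pos',np.round(o['eef_pos'],4),'yaw',round(np.degrees(np.arctan2(M[1,0],M[0,0])),2),'tilt',np.round(np.degrees(M[:2,2]),2),'grip',round(o['gripper_width'],3),'F',np.round(o['contact_force'],2))
E
python3 -c "
from h import *
go(.413,.176,.30,180)"
```

```text
t 0.15 pos [ 0.1755 -0.4947  0.4043] grip 1.003 dp [ 44.8  -55.26  10.49] ang [-0.0000e+00 -8.0000e-02 -1.6047e+02]
```

```bash
python3 -m pendant '[{"grip":0.47,"dp":[44.8,-55.3,8],"angular":[0,0,-160]},{"grip":0.47,"dp":[44.8,-55.3,8],"angular":[0,0,-160]},{"grip":0.47,"dp":[44.8,-55.3,8],"angular":[0,0,-160]},{"grip":0.47,"dp":[44.8,-55.3,8],"angular":[0,0,-160]},{"grip":0.47,"dp":[44.8,-55.3,8],"angular":[0,0,-160]},{"grip":0.47,"dp":[44.8,-55.3,8],"angular":[0,0,-160]},{"grip":0.47,"dp":[44.8,-55.3,8],"angular":[0,0,-160]},{"grip":0.47,"dp":[44.8,-55.3,8],"angular":[0,0,-160]},{"grip":0.47,"dp":[44.8,-55.3,8],"angular":[0,0,-160]},{"grip":0.47,"dp":[44.8,-55.3,8],"angular":[0,0,-160]},{"grip":0.47,"dp":[44.8,-55.3,8],"angular":[0,0,-160]},{"grip":0.47,"dp":[44.8,-55.3,8],"angular":[0,0,-160]}]'; python3 -c "
from h import *
print(bot.get_obs()['joint_positions']);st();go(.413,.176,.30,180)"
```

```text
time_s: 1.35
eef_pos: [0.3745, 0.0696, 0.3376]
tool_rot: [0.0, 0.477, 0.879, 0.0]
contact_force: [1.3, -1.2, 0.2]
gripper_width: 0.47
[-8.89184105e-03  7.43498761e-02 -6.13899251e-01  8.81741161e-01
 -1.24351536e-04  9.85487939e-01]
t 1.35 pos [0.3745 0.0696 0.3376] yaw 123.03 tilt [ 0.05 -0.01] grip 0.47 F [ 1.27 -1.24  0.22]
t 1.35 pos [0.3745 0.0696 0.3376] grip 0.47 dp [6.83 9.03 3.76] ang [ 2.000e-02  5.000e-02 -5.697e+01]
```

```bash
python3 -m pendant '[{"grip":0.47,"dp":[6.8,9.0,3.5],"angular":[0,0,-56]},{"grip":0.47,"dp":[6.8,9.0,3.5],"angular":[0,0,-56]},{"grip":0.47,"dp":[6.8,9.0,3.5],"angular":[0,0,-56]},{"grip":0.47,"dp":[6.8,9.0,3.5],"angular":[0,0,-56]},{"grip":0.47,"dp":[6.8,9.0,3.5],"angular":[0,0,-56]},{"grip":0.47,"dp":[6.8,9.0,3.5],"angular":[0,0,-56]},{"grip":0.47,"dp":[6.8,9.0,3.5],"angular":[0,0,-56]},{"grip":0.47,"dp":[6.8,9.0,3.5],"angular":[0,0,-56]},{"grip":0.47,"dp":[6.8,9.0,3.5],"angular":[0,0,-56]}]'; python3 -c "
from h import *
st();snap('wrist','w1');st();go(.413,.176,.25,180)"
```

```text
time_s: 2.25
eef_pos: [0.4134, 0.1731, 0.3026]
tool_rot: [-0.0, 0.013, 1.0, -0.0]
contact_force: [1.1, 0.2, -0.8]
gripper_width: 0.473
t 2.25 pos [0.4134 0.1731 0.3026] yaw 178.51 tilt [-0.01 -0.  ] grip 0.473 F [ 1.11  0.18 -0.77]
t 2.3 pos [0.4134 0.1731 0.3026] yaw 178.52 tilt [-0.01 -0.  ] grip 0.474 F [-0.1   0.04 -0.51]
t 2.3 pos [0.4134 0.1731 0.3026] grip 0.474 dp [0.05 0.29 5.26] ang [-0.   -0.01 -1.48]
```

View pics/w1.png

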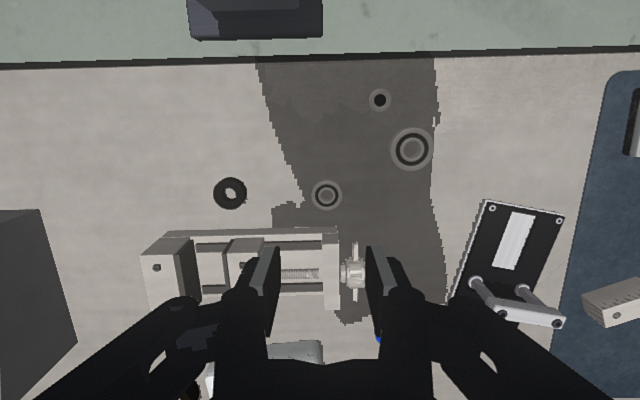

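```bash
python3 - <<'E'
from h import *
crop('w1',200,150,420,300,3.6,'a3')
c=load('w1'); q=bot.get_obs(); p=q['eef_pos']
print(px2w(c,(327,195),.008),px2w(c,(230,193),.01), w2px(c,[p-[0,0,.173],p-[0,0,.155]]))
E
```

```text
[0.41507541 0.17818066 0.008     ] [0.4107539 0.0982695 0.01     ] [[319.69989362 262.31876305]
 [319.37632429 282.30730078]]
```

View pics/a3.png

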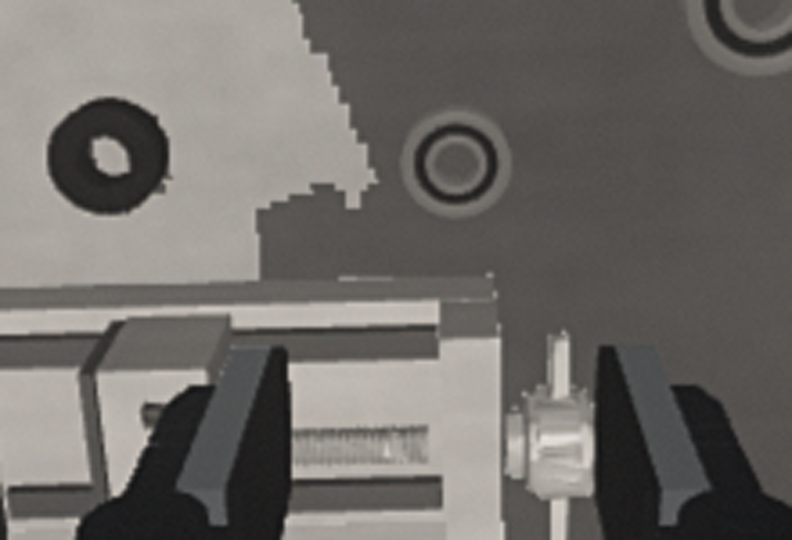

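```bash
python3 -m pendant '[{"grip":0.47,"dp":[0,0.38,5],"angular":[0,0,-1.5]},{"grip":0.47,"dp":[0,0.38,8.8],"angular":[0,0,-1.5]},{"grip":0.47,"dp":[0,0.38,8.8],"angular":[0,0,-1.5]},{"grip":0.47,"dp":[0,0.38,8.8],"angular":[0,0,-1.5]},{"grip":0.47,"dp":[0,0.38,8.8],"angular":[0,0,-1.5]}]'; python3 - <<'E'
from h import *
st();snap('wrist','w2');st()
crop('w2',220,150,430,300,3.7,'a4')
c=load('w2'); p=bot.get_obs()['eef_pos']
print(w2px(c,[p-[0,0,.173],[.414,.177,.008]]))
E
```

```text
time_s: 2.8
eef_pos: [0.4145, 0.1771, 0.2164]
tool_rot: [0.001, -0.001, 1.0, 0.0]
contact_force: [0.4, -0.3, 0.4]
gripper_width: 0.471
t 2.8 pos [0.4145 0.1771 0.2164] yaw -179.88 tilt [0.13 0.03] grip 0.471 F [ 0.38 -0.32  0.42]
t 2.85 pos [0.4145 0.1771 0.2165] yaw -179.87 tilt [0.17 0.04] grip 0.471 F [0.39 0.75 1.05]
[[319.51864689 261.56696028]
 [319.79290629 231.80419533]]
```

View pics/a4.png

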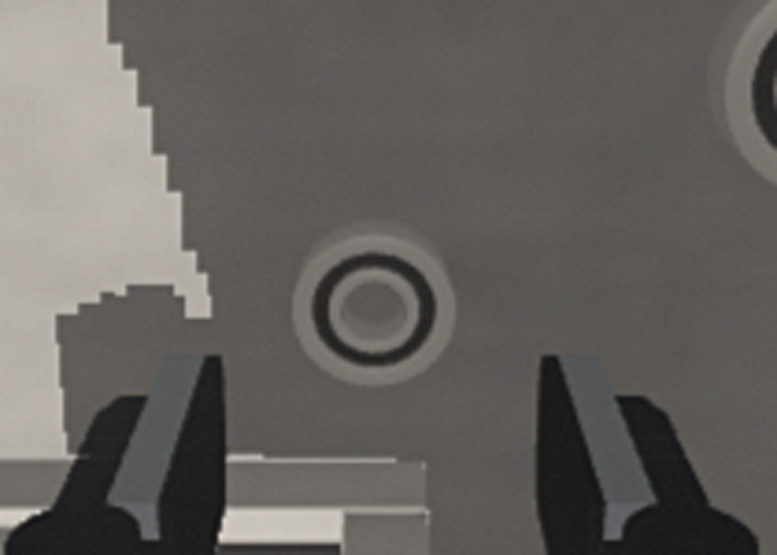

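```bash
python3 - <<'E'
from h import *
c=load('w2'); p=bot.get_obs()['eef_pos']
for z in (.170,.1717,.173): print(w2px(c,[p+[-.011,-.02,-z],p+[-.011,.02,-z]]))
print(px2w(c,(321,233.4),.008)); print(c['R']@np.array([-1,0,0]), -c['R'].T@c['t']-p)
E
```

```text
[[275.81729409 242.94355214]
 [363.10026641 243.1213893 ]]
[[276.31106808 241.40881355]
 [362.66346715 241.58568776]]
[[276.68160975 240.25709999]
 [362.33567706 240.43323829]]
[0.41499678 0.17770087 0.008     ]
[ 0.00290887 -0.95572754 -0.29423869] [-0.07408097  0.00105799 -0.03164099]
```

```bash
python3 -c "
from h import *
go(.4133,.1766,.178,180)"
```

```text
t 2.85 pos [0.4145 0.1771 0.2165] grip 0.471 dp [ 0.14 -0.05  3.85] ang [0.04 0.17 0.13]
```

```bash
python3 -m pendant '[{"grip":0.47,"dp":[0.13,-0.05,1.5],"angular":[0,0.1,0]},{"grip":0.47,"dp":[0.13,-0.05,3],"angular":[0,0.1,0]},{"grip":0.47,"dp":[0.13,-0.05,3.6],"angular":[0,0.1,0]},{"grip":0.47,"dp":[0.13,-0.05,3.85],"angular":[0,0.1,0]},{"grip":0.47,"dp":[0.13,-0.05,3.85],"angular":[0,0.1,0]},{"grip":0.47,"dp":[0.13,-0.05,3.85],"angular":[0,0.1,0]}]'; python3 - <<'E'
from h import *
st();snap('wrist','w3');st()
crop('w3',220,150,430,300,3.7,'a5')
c=load('w3'); p=bot.get_obs()['eef_pos']
E
```

```text
time_s: 3.45
eef_pos: [0.4126, 0.1765, 0.1769]
tool_rot: [-0.0, -0.001, 1.0, 0.0]
contact_force: [0.3, -0.1, -0.3]
gripper_width: 0.467
t 3.45 pos [0.4126 0.1765 0.1769] yaw -179.84 tilt [-0.04  0.01] grip 0.467 F [ 0.35 -0.05 -0.35]
t 3.5 pos [0.4126 0.1765 0.1768] yaw -179.84 tilt [-0.04  0.01] grip 0.471 F [-0.54  0.33  0.5 ]
```

View pics/a5.png

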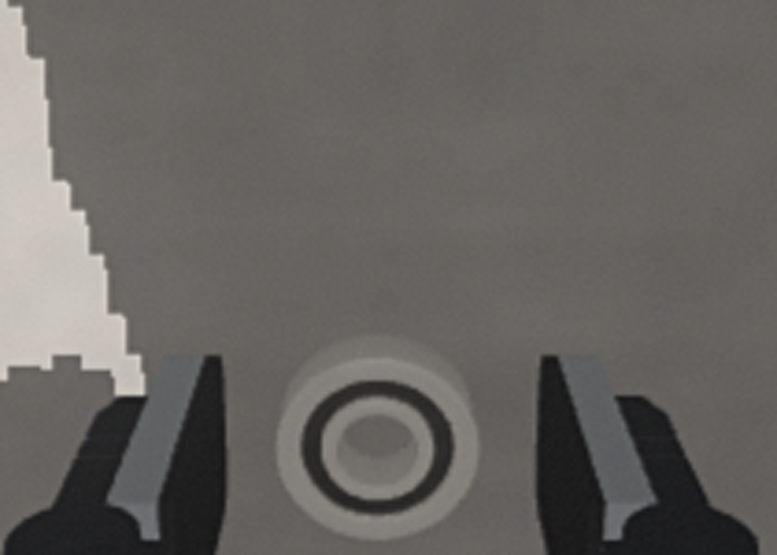

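```bash
python3 -m pendant '[{"grip":0.47,"dp":[-0.08,0,-0.12],"angular":[0,0,0]},{"grip":0.2,"dp":[-0.08,0,-0.12],"angular":[0,0,0]},{"grip":0.1,"dp":[-0.08,0,-0.12],"angular":[0,0,0]},{"grip":0.1,"dp":[-0.08,0,-0.12],"angular":[0,0,0]},{"grip":0.1,"dp":[-0.08,0,-0.12],"angular":[0,0,0]},{"grip":0.1,"dp":[-0.08,0,-0.12],"angular":[0,0,0]}]'; python3 - <<'E'
from h import *
st();snap('wrist','w4');st()
crop('w4',220,150,430,300,3.7,'a6')
E
```

```text
time_s: 4.1
eef_pos: [0.4133, 0.1765, 0.178]
tool_rot: [-0.0, -0.001, 1.0, 0.0]
contact_force: [-1.9, -0.3, 9.8]
gripper_width: 0.246
t 4.1 pos [0.4133 0.1765 0.178 ] yaw -179.84 tilt [-0.04  0.01] grip 0.246 F [-1.9  -0.29  9.85]
t 4.15 pos [0.4133 0.1765 0.178 ] yaw -179.84 tilt [-0.04  0.01] grip 0.247 F [-1.29 -0.04 11.24]
```

View pics/a6.png

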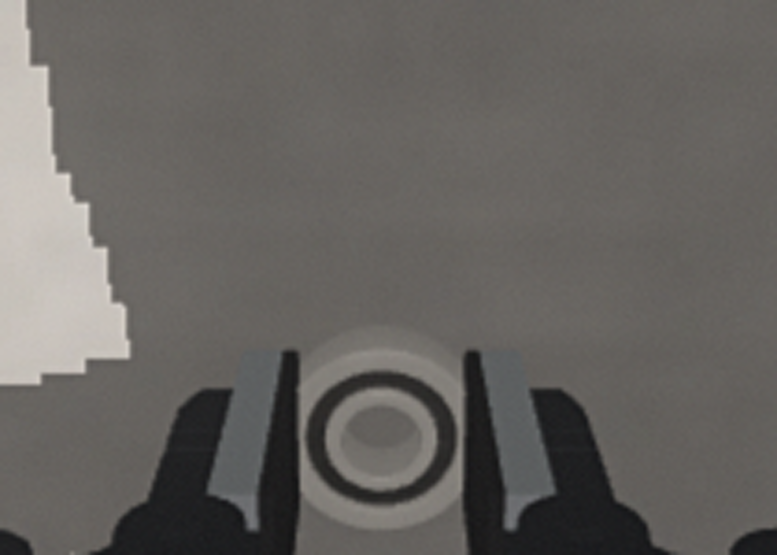

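The fingers closed to about 21 mm, not 26 mm, and the force is +10 N. So the tips are resting on top of the bearing: at this opening they stand about 4 mm farther back than I assumed. I'll open, re-measure and go lower.

```bash
python3 -m pendant '[{"grip":0.3,"dp":[0,0,-0.5],"angular":[0,0,0]},{"grip":0.5,"dp":[0,0,-0.6],"angular":[0,0,0]},{"grip":0.5,"dp":[0,0,-0.6],"angular":[0,0,0]},{"grip":0.5,"dp":[0,0,-0.6],"angular":[0,0,0]}]'; python3 - <<'E'
from h import *
st();snap('wrist','w5');st()
crop('w5',220,150,430,300,3.7,'a7')
c=load('w5');p=bot.get_obs()['eef_pos']
for z in (.165,.167,.169,.171): print(z,w2px(c,[p+[-.011,-.02125,-z],p+[-.011,.02125,-z]]).round(1).tolist())
# bearing outline projected at hypothesised centres
for X in (.413,.415,.417): print(X,w2px(c,[[X-.013,.177,.008],[X+.013,.177,.008],[X,.164,.008],[X,.19,.008]]).round(1).tolist())
E
```

```text
time_s: 4.55
eef_pos: [0.413, 0.1764, 0.1834]
tool_rot: [-0.001, -0.001, 1.0, 0.0]
contact_force: [-0.1, -0.2, 0.1]
gripper_width: 0.495
t 4.55 pos [0.413  0.1764 0.1834] yaw -179.84 tilt [-0.1  0. ] grip 0.495 F [-0.13 -0.23  0.09]
t 4.6 pos [0.413  0.1764 0.1833] yaw -179.85 tilt [-0.11 -0.  ] grip 0.5 F [-0.92  0.06 -0.22]
0.165 [[271.8, 248.5], [367.3, 248.8]]
0.167 [[272.4, 246.6], [366.7, 246.9]]
0.169 [[273.1, 244.8], [366.1, 245.0]]
0.171 [[273.7, 243.0], [365.6, 243.2]]
0.413 [[321.0, 235.4], [320.9, 284.0], [294.2, 260.2], [347.8, 260.3]]
0.415 [[321.0, 239.3], [320.9, 287.5], [294.2, 263.9], [347.7, 264.1]]
0.417 [[321.0, 243.2], [320.9, 291.0], [294.3, 267.6], [347.6, 267.7]]
```

View pics/a7.png

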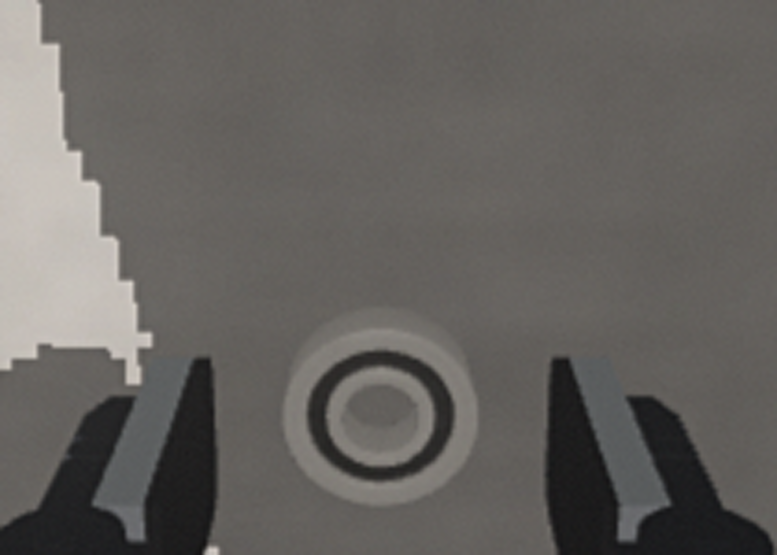

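```bash
python3 -m pendant '[{"grip":0.5,"dp":[-0.13,0,0.5],"angular":[0,-0.1,0]},{"grip":0.5,"dp":[-0.13,0,0.98],"angular":[0,-0.1,0]},{"grip":0.5,"dp":[-0.13,0,0.98],"angular":[0,-0.1,0]},{"grip":0.2,"dp":[-0.13,0,0.98],"angular":[0,-0.1,0]},{"grip":0.1,"dp":[-0.13,0,0.98],"angular":[0,-0.1,0]},{"grip":0.1,"dp":[-0.13,0,0.98],"angular":[0,-0.1,0]},{"grip":0.1,"dp":[-0.13,0,0.98],"angular":[0,-0.1,0]},{"grip":0.1,"dp":[-0.13,0,0.98],"angular":[0,-0.1,0]}]'; python3 - <<'E'
from h import *
st();snap('wrist','w6');st()
crop('w6',220,150,430,300,3.7,'a8')
E
```

```text
time_s: 5.4
eef_pos: [0.4143, 0.1764, 0.1737]
tool_rot: [0.0, -0.001, 1.0, -0.0]
contact_force: [-1.5, -0.2, 4.9]
gripper_width: 0.262
t 5.4 pos [0.4143 0.1764 0.1737] yaw -179.84 tilt [ 0. -0.] grip 0.262 F [-1.54 -0.21  4.92]
t 5.45 pos [0.4143 0.1764 0.1737] yaw -179.84 tilt [0. 0.] grip 0.264 F [-1.83 -0.27  5.97]
```

View pics/a8.png

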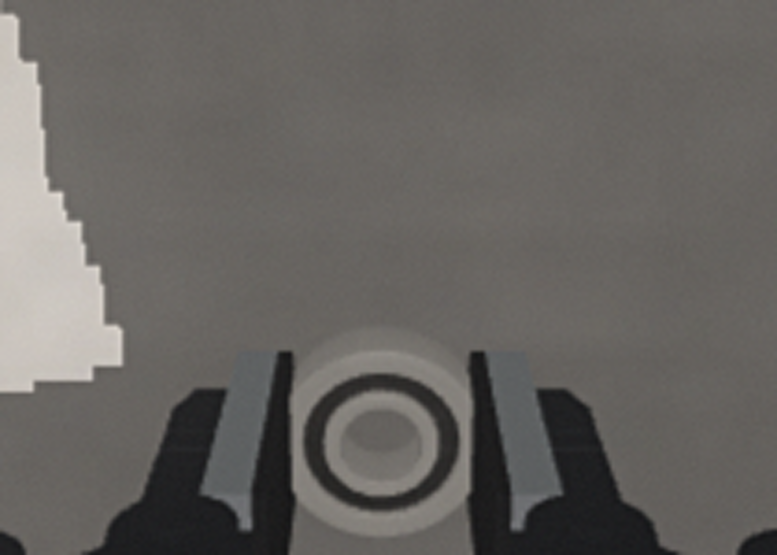

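```bash
python3 -m pendant '[{"grip":0.1,"dp":[0,0,-0.5],"angular":[0,0,0]},{"grip":0.1,"dp":[0,0,-1.2],"angular":[0,0,0]},{"grip":0.1,"dp":[0,0,-2.0],"angular":[0,0,0]},{"grip":0.1,"dp":[0,0,-2.0],"angular":[0,0,0]},{"grip":0.1,"dp":[0,0,-2.0],"angular":[0,0,0]}]'; python3 - <<'E'
from h import *
st();snap('wrist','w7');snap('scene','s7');st()
crop('w7',220,150,430,300,3.7,'a9')
crop('s7',330,190,450,280,6,'b9')
E
```

```text
time_s: 5.95
eef_pos: [0.4145, 0.1765, 0.1939]
tool_rot: [0.0, -0.001, 1.0, 0.0]
contact_force: [0.6, -0.1, -1.6]
gripper_width: 0.267
t 5.95 pos [0.4145 0.1765 0.1939] yaw -179.84 tilt [0.05 0.01] grip 0.267 F [ 0.55 -0.11 -1.58]
t 6.05 pos [0.4143 0.1764 0.1935] yaw -179.84 tilt [-0. -0.] grip 0.261 F [-0.96 -0.14 -0.88]
```

View pics/a9.png

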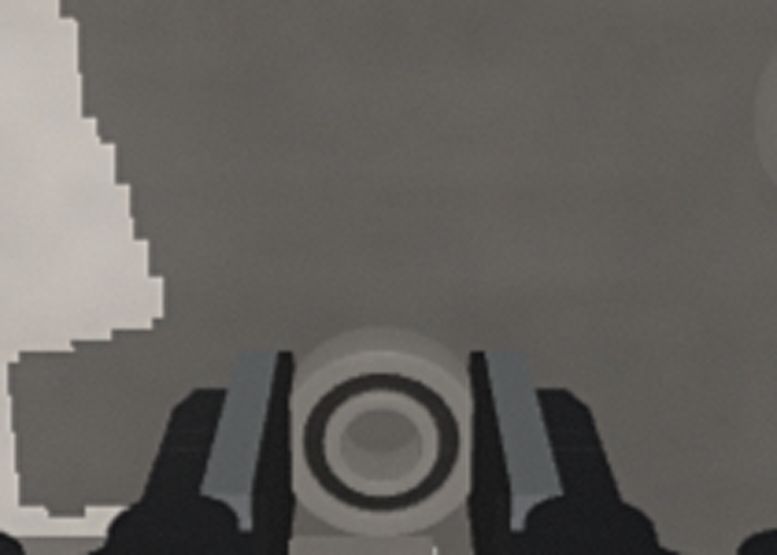

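View pics/b9.png

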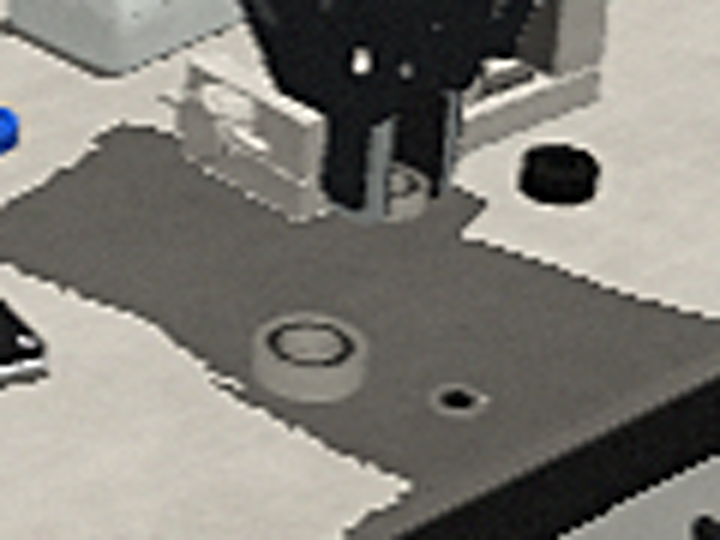

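```bash
python3 - <<'E'
from h import *
crop('s7',375,200,415,230,19,'b10')
c=load('s7');p=np.array([.4143,.1764,.1936])
def f(X): 
    u=w2px(c,X); return ((u-[375,200]+.5)*19-.5).round(0).tolist()
for d in (.166,.169,.173):
  print(d,'near pad inner-front, outer-front tip, far pad inner-front',f([p+[-.011,.0112,-d],p+[-.011,.018,-d],p+[-.011,-.0112,-d]]))
for zb in (.0155,.0185,.0215):
  print(zb,'bearing bottom front, top front',f([p*[1,1,0]+[-.013,0,zb],p*[1,1,0]+[-.013,0,zb+.008]]))
E
```

```text
0.166 near pad inner-front, outer-front tip, far pad inner-front [[398.0, 464.0], [350.0, 484.0], [555.0, 400.0]]
0.169 near pad inner-front, outer-front tip, far pad inner-front [[396.0, 490.0], [347.0, 510.0], [552.0, 426.0]]
0.173 near pad inner-front, outer-front tip, far pad inner-front [[393.0, 525.0], [344.0, 545.0], [549.0, 461.0]]
0.0155 bearing bottom front, top front [[481.0, 545.0], [488.0, 475.0]]
0.0185 bearing bottom front, top front [[484.0, 519.0], [490.0, 449.0]]
0.0215 bearing bottom front, top front [[486.0, 493.0], [493.0, 423.0]]
```

View pics/b10.png

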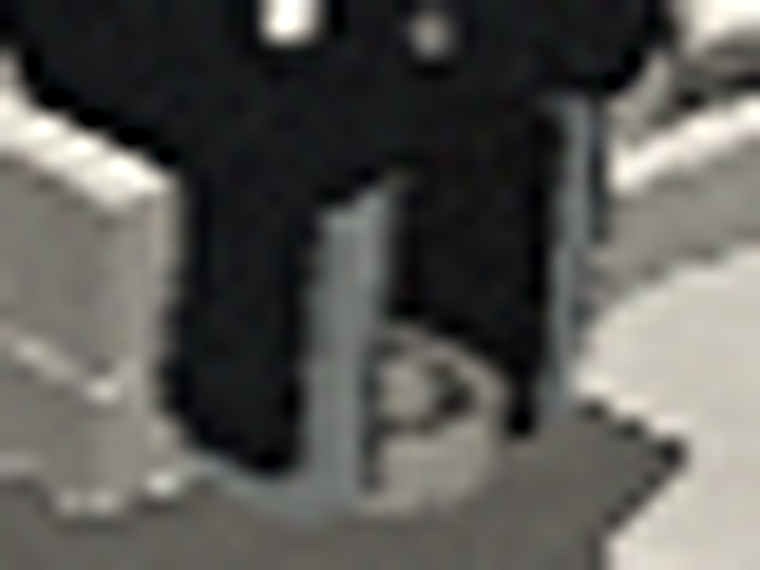

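```bash
python3 -m pendant '[{"grip":0.1,"dp":[0,0,-3],"angular":[0,0,0]},{"grip":0.1,"dp":[0,0,-6],"angular":[0,0,0]},{"grip":0.1,"dp":[0,0,-6.6],"angular":[0,0,0]},{"grip":0.1,"dp":[0,0,-6.6],"angular":[0,0,0]}]'; python3 -c "
from h import *
st();go(.57,.312,.26,167.7)"
```

```text
time_s: 6.45
eef_pos: [0.4147, 0.1765, 0.2602]
tool_rot: [0.001, -0.001, 1.0, 0.0]
contact_force: [-0.5, -0.2, -0.6]
gripper_width: 0.262
t 6.45 pos [0.4147 0.1765 0.2602] yaw -179.84 tilt [0.11 0.03] grip 0.262 F [-0.48 -0.19 -0.56]
t 6.45 pos [0.4147 0.1765 0.2602] grip 0.262 dp [-15.56  13.51   0.05] ang [ 0.04  0.1  12.46]
```

```bash
python3 -m pendant '[{"grip":0.1,"dp":[-2,1.7,0],"angular":[0,0,1.5]},{"grip":0.1,"dp":[-5,4.3,0],"angular":[0,0,4]},{"grip":0.1,"dp":[-8,7,0],"angular":[0,0,7]},{"grip":0.1,"dp":[-11,9.6,0],"angular":[0,0,10]},{"grip":0.1,"dp":[-14,12.2,0],"angular":[0,0,12.5]},{"grip":0.1,"dp":[-15.6,13.5,0],"angular":[0,0,12.5]},{"grip":0.1,"dp":[-15.6,13.5,0],"angular":[0,0,12.5]},{"grip":0.1,"dp":[-15.6,13.5,0],"angular":[0,0,12.5]},{"grip":0.1,"dp":[-15.6,13.5,0],"angular":[0,0,12.5]}]'; python3 - <<'E'
from h import *
st();snap('wrist','w8');st()
E
```

```text
time_s: 7.35
eef_pos: [0.569, 0.3111, 0.2585]
tool_rot: [-0.001, 0.108, 0.994, -0.001]
contact_force: [-0.2, -0.5, -1.5]
gripper_width: 0.263
t 7.35 pos [0.569  0.3111 0.2585] yaw 167.65 tilt [-0.13 -0.06] grip 0.263 F [-0.24 -0.55 -1.53]
t 7.4 pos [0.5691 0.3112 0.259 ] yaw 167.64 tilt [-0.08 -0.04] grip 0.26 F [ 0.24 -0.36 -0.17]
```

View pics/w8.png

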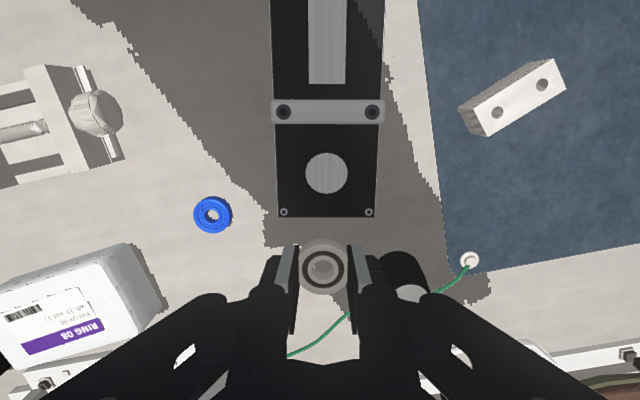

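```bash
python3 - <<'E'
from h import *
crop('w8',255,0,405,230,2.6,'c1'); crop('w8',440,40,590,150,5.2,'c2'); crop('w8',260,90,395,225,5.5,'c3')
E
```

```text
(no output)
```

View pics/c3.png

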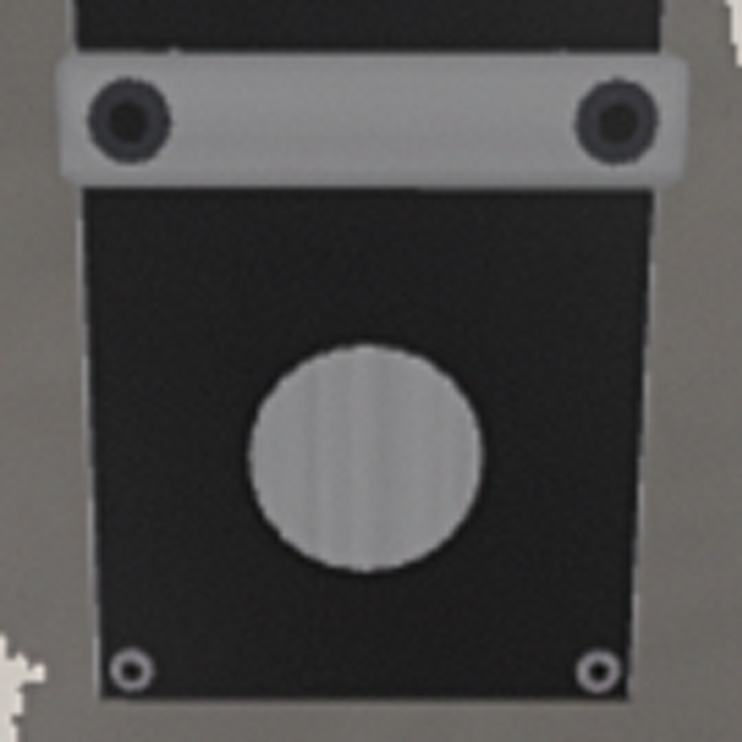

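View pics/c2.png

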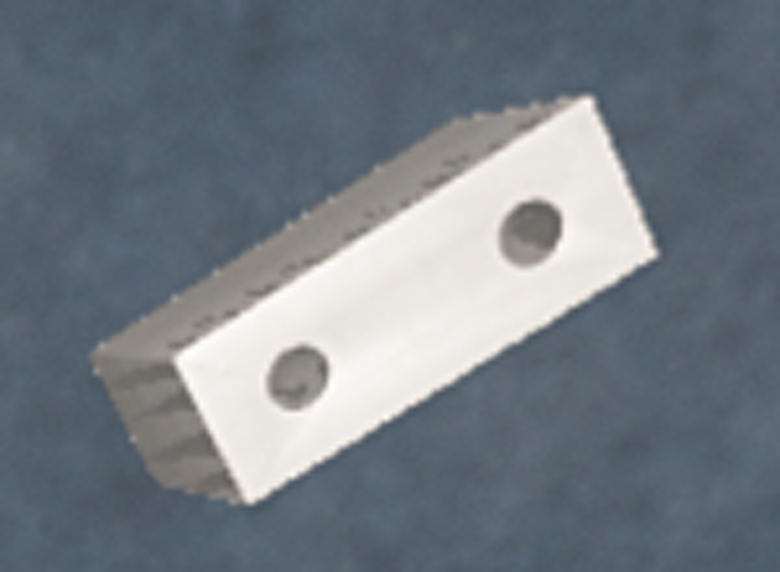

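View pics/c1.png

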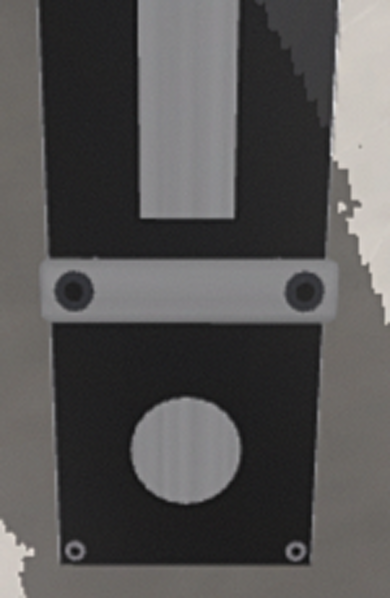

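```bash
cat > fit.py <<'E'
from h import *
from scipy.optimize import least_squares
def P(c0,s,pts): return [(c0[0]+(x+.5)/s-.5,c0[1]+(y+.5)/s-.5) for x,y in pts]
def fit(c,obj,uv,x0):
    obj=np.array(obj)
    def W(p): 
        a=p[2]; return np.c_[p[0]+obj[:,0]*np.cos(a)-obj[:,1]*np.sin(a),p[1]+obj[:,0]*np.sin(a)+obj[:,1]*np.cos(a),obj[:,2]]
    r=least_squares(lambda p:(w2px(c,W(p))-np.array(uv)).ravel(),x0,x_scale=[.01,.01,.1])
    print('fit',r.x[:2].round(4),np.degrees(r.x[2]).round(2),'res px',r.fun.reshape(-1,2).round(1).tolist()); return r.x
E
python3 - <<'E'
from fit import *
c=load('w8')
uv=P((260,90),5.5,[(101,697),(629,697),(130,121),(617,122),(366,458)])+P((255,0),2.6,[(140,217),(234,217)])
obj=[(-.035,-.074,.011),(.035,-.074,.011),(-.022,0,.058),(.022,0,.058),(0,-.042,.009),(-.0115,.0155,.011),(.0115,.0155,.011)]
p=fit(c,obj,uv,[.5,.3275,np.radians(77.7)])
R=lambda v:p[:2]+np.array([v[0]*np.cos(p[2])-v[1]*np.sin(p[2]),v[0]*np.sin(p[2])+v[1]*np.cos(p[2])])
print('rn',R((0,-.042)),'bn',R((0,.042)))
print('rn direct',px2w(c,uv[4],.009))
# block: top corners & holes
uvb=P((440,40),5.2,[(175,357),(590,97),(657,255),(248,503)])
# block y axis -> image: left-bottom to right-top
q=fit(c,[(-.01,-.025,.027),(-.01,.025,.027),(.01,.025,.027),(.01,-.025,.027)],uvb,[.5177,.4378,np.radians(20)])
q=fit(c,[(-.01,-.025,.027),(-.01,.025,.027),(.01,.025,.027),(.01,-.025,.027)],uvb,[.5177,.4378,np.radians(200)])
print('holes',px2w(c,np.mean(P((440,40),5.2,[(298,377),(530,233)]),0),.027))
# bearing in hand
t=bot.get_obs()['eef_pos']; print(t, w2px(c,[[t[0],t[1],t[2]-.165]]))
crop('w8',280,220,370,310,7,'c4')
E
```

```text
fit [0.5017 0.3295] 77.61 res px [[-2.1, 2.1], [2.1, 2.3], [-0.0, -0.9], [0.0, -1.0], [0.0, 0.1], [-0.5, -0.6], [0.5, -0.5]]
rn [0.54277042 0.32047887] bn [0.46072624 0.33849976]
rn direct [0.54269374 0.32048684 0.009     ]
fit [0.5198 0.4399] 20.91 res px [[-0.8, -0.1], [0.4, -0.8], [0.6, 0.3], [-0.3, 0.7]]
fit [0.5198 0.4399] 20.91 res px [[-0.8, -0.1], [0.4, -0.8], [0.6, 0.3], [-0.3, 0.7]]
holes [0.51959764 0.44000073 0.027     ]
[0.569136  0.3111616 0.2589601] [[320.09868034 272.42946077]]
```

View pics/c4.png

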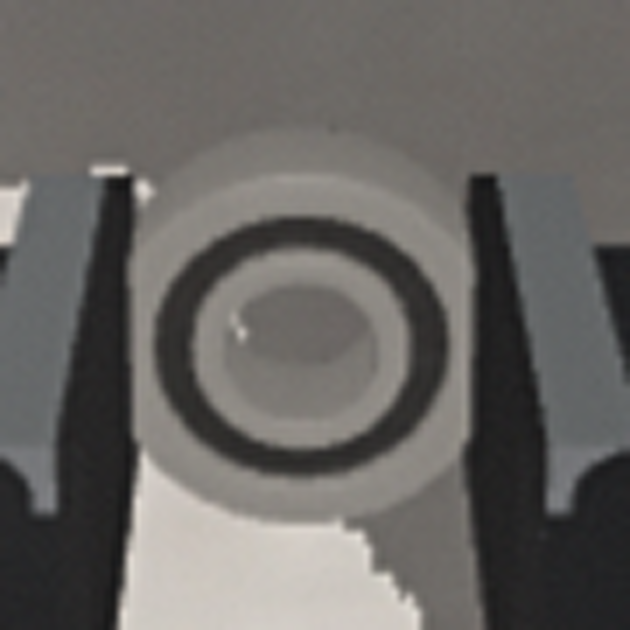

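```bash
python3 - <<'E'
from fit import *
c=load('w8'); t=np.array([.5691,.3112,.2587])
for d in (.1645,.1655,.1665):
    X=px2w(c,(322.6,269.0),t[2]-d); print(d,X-t, 'shift to nest',np.array([.5427,.3205])-X[:2])
a=np.radians(167.65); print('tool x',np.cos(a),np.sin(a))
E
```

```text
0.1645 [-0.00154515  0.00146757 -0.1645    ] shift to nest [-0.02485485  0.00783243]
0.1655 [-0.00101159  0.00135057 -0.1655    ] shift to nest [-0.02538841  0.00794943]
0.1665 [-0.00047804  0.00123357 -0.1665    ] shift to nest [-0.02592196  0.00806643]
tool x -0.9768592983451408 0.2138829381616007
```

```bash
python3 -c "
from h import *
go(.5433,.3191,.189,167.65)"
```

```text
t 7.4 pos [0.5691 0.3112 0.259 ] grip 0.26 dp [2.68 0.23 7.  ] ang [-0.06 -0.07 -0.01]
```

```bash
python3 -m pendant '[{"grip":0.1,"dp":[1,0.1,0],"angular":[0,0,0]},{"grip":0.1,"dp":[2.68,0.23,0],"angular":[0,0,0]},{"grip":0.1,"dp":[2.68,0.23,2],"angular":[0,0,0]},{"grip":0.1,"dp":[2.68,0.23,4],"angular":[0,0,0]},{"grip":0.1,"dp":[2.68,0.23,6],"angular":[0,0,0]},{"grip":0.1,"dp":[2.68,0.23,7],"angular":[0,0,0]},{"grip":0.1,"dp":[2.68,0.23,7],"angular":[0,0,0]},{"grip":0.1,"dp":[2.68,0.23,7],"angular":[0,0,0]}]'; python3 - <<'E'
from h import *
st();snap('wrist','w9');st()
crop('w9',240,100,400,300,3,'d1')
go(.5433,.3191,.189,167.65)
E
```

```text
time_s: 8.2
eef_pos: [0.5442, 0.3199, 0.1903]
tool_rot: [0.0, 0.107, 0.994, 0.0]
contact_force: [1.1, -0.2, -0.2]
gripper_width: 0.263
t 8.2 pos [0.5442 0.3199 0.1903] yaw 167.66 tilt [0.03 0.01] grip 0.263 F [ 1.13 -0.17 -0.23]
t 8.25 pos [0.5445 0.32   0.1907] yaw 167.66 tilt [0.07 0.03] grip 0.262 F [-0.28 -0.97 -0.79]
t 8.25 pos [0.5445 0.32   0.1907] grip 0.262 dp [ 0.1  -0.11  0.17] ang [0.05 0.07 0.01]
```

View pics/d1.png

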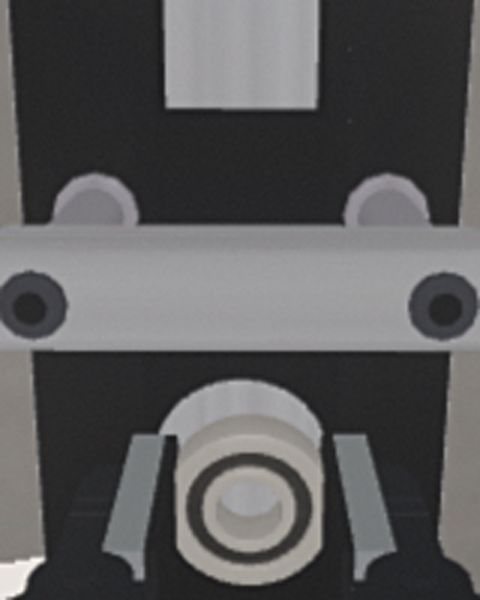

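```bash
python3 - <<'E'
from fit import *
c=load('w9'); t=bot.get_obs()['eef_pos']; a=np.radians(167.66)
M=np.array([[np.cos(a),np.sin(a)],[np.sin(a),-np.cos(a)]])  # cols tool x,y
n=px2w(c,(320.0,226.2),.011)   # nest mouth edge toward camera
b=px2w(c,(240+249/3-.5,100+508.5/3-.5),t[2]-.1655)
f=px2w(c,(240+249/3-.5,100+ 415.5/3-.5),t[2]-.1655-.008) # bottom front edge
print('nest edge rel TCP in tool',(M.T@(n-t)[:2]*1e3).round(2),'bearing centre',(M.T@(b-t)[:2]*1e3).round(2),'front bottom',(M.T@(f-t)[:2]*1e3).round(2))
s=[px2w(c,(240+(x+.5)/3-.5,100+305.5/3-.5),.058) for x in (31,445)]
print('handle centre rel',(M.T@(np.mean(s,0)-t)[:2]*1e3).round(2))
E
```

```text
nest edge rel TCP in tool [16.37  0.07] bearing centre [1.14 1.27] front bottom [12.9   1.27]
handle centre rel [43.43  0.1 ]
```

```bash
python3 -m pendant '[{"grip":0.1,"dp":[0.03,-0.12,0],"angular":[0,0.07,0]},{"grip":0.1,"dp":[0.03,-0.12,0.2],"angular":[0,0.07,0]},{"grip":0.1,"dp":[0.03,-0.12,0.4],"angular":[0,0.07,0]},{"grip":0.1,"dp":[0.03,-0.12,0.6],"angular":[0,0.07,0]},{"grip":0.1,"dp":[0.03,-0.12,0.7],"angular":[0,0.07,0]},{"grip":0.1,"dp":[0.03,-0.12,0.7],"angular":[0,0.07,0]}]'; python3 - <<'E'
from h import *
st();snap('wrist','w10');st()
crop('w10',240,100,400,300,3,'d2')
go(.5441,.3189,.181,167.65)
E
```

```text
time_s: 8.85
eef_pos: [0.5438, 0.3188, 0.1845]
tool_rot: [-0.0, 0.107, 0.994, 0.0]
contact_force: [-6.0, -3.6, 20.3]
gripper_width: 0.263
t 8.85 pos [0.5438 0.3188 0.1845] yaw 167.66 tilt [-0.01  0.03] grip 0.263 F [-5.96 -3.6  20.31]
t 8.9 pos [0.5438 0.3187 0.1845] yaw 167.66 tilt [-0.01  0.03] grip 0.264 F [-6.57 -4.03 20.97]
t 8.9 pos [0.5438 0.3187 0.1845] grip 0.264 dp [-0.03  0.02  0.35] ang [ 0.03 -0.02  0.01]
```

View pics/d2.png

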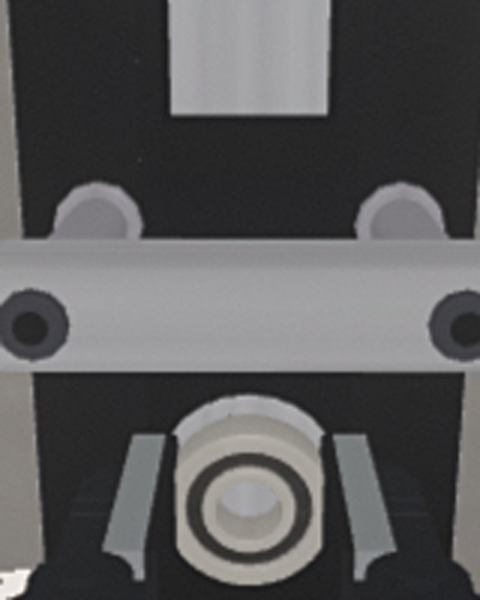

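```bash
python3 -m pendant '[{"grip":0.1,"dp":[0,0,-0.1],"angular":[0,0,0]},{"grip":0.1,"dp":[0.09,-0.04,-0.1],"angular":[0,0,0]},{"grip":0.1,"dp":[0.09,-0.04,0],"angular":[0,0,0]},{"grip":0.1,"dp":[0.09,-0.04,0.1],"angular":[0,0,0]},{"grip":0.1,"dp":[0.09,-0.04,0.1],"angular":[0,0,0]}]'; python3 - <<'E'
from h import *
st();snap('wrist','w11');st()
crop('w11',240,100,400,300,3,'d3')
E
```

```text
time_s: 9.4
eef_pos: [0.5434, 0.3187, 0.1845]
tool_rot: [0.001, 0.108, 0.994, 0.001]
contact_force: [-6.3, -4.7, 27.2]
gripper_width: 0.263
t 9.4 pos [0.5434 0.3187 0.1845] yaw 167.66 tilt [0.11 0.06] grip 0.263 F [-6.33 -4.69 27.15]
t 9.45 pos [0.5434 0.3187 0.1845] yaw 167.65 tilt [0.1  0.06] grip 0.263 F [-5.35 -4.43 27.98]
```

View pics/d3.png

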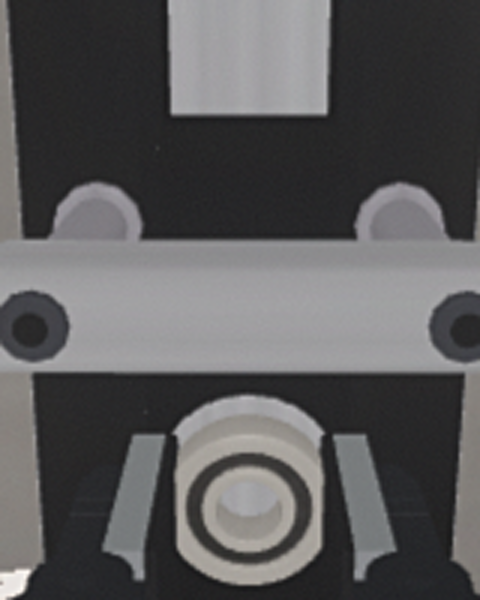

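```bash
python3 -m pendant '[{"grip":0.1,"dp":[0,0,-0.2],"angular":[0,0,0]},{"grip":0.1,"dp":[0,0,-0.4],"angular":[0,0,0]},{"grip":0.1,"dp":[0,0,-0.4],"angular":[0,0,0]}]'; python3 - <<'E'
from h import *
st();snap('scene','s12');snap('wrist','w12');st()
crop('s12',270,190,350,260,9.5,'d4')
crop('w12',240,100,400,300,3,'d5')
E
```

```text
time_s: 9.75
eef_pos: [0.5428, 0.3185, 0.1855]
tool_rot: [-0.001, 0.107, 0.994, 0.0]
contact_force: [-0.9, -0.1, -1.7]
gripper_width: 0.264
t 9.75 pos [0.5428 0.3185 0.1855] yaw 167.66 tilt [-0.07  0.02] grip 0.264 F [-0.9  -0.06 -1.72]
t 9.85 pos [0.5426 0.3185 0.1852] yaw 167.66 tilt [-0.1  0. ] grip 0.262 F [ 1.35 -0.77 -0.09]
```

View pics/d4.png

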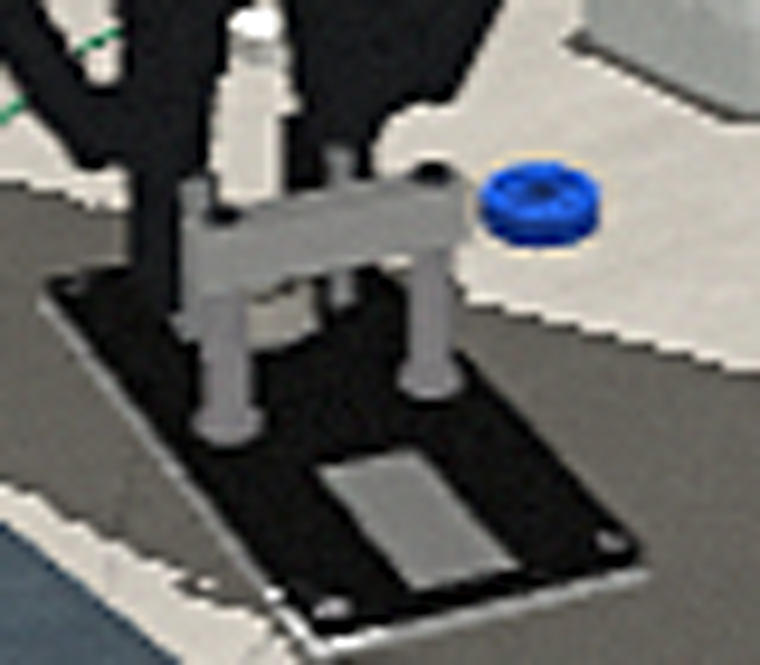

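View pics/d5.png

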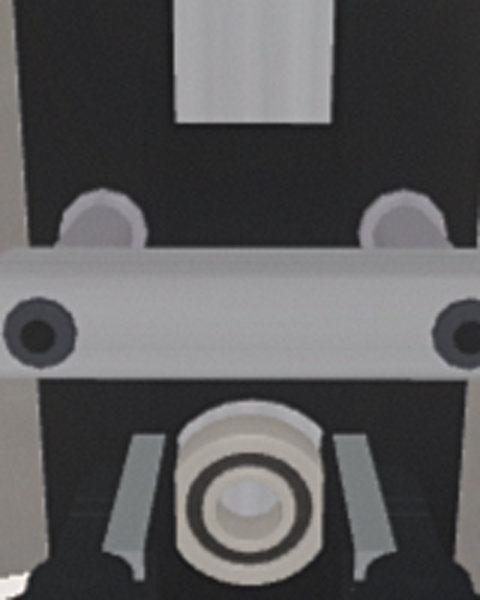

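```bash
python3 -m pendant '[{"grip":0.1,"dp":[0,0.03,0],"angular":[0,0,0]},{"grip":0.1,"dp":[0,0.03,0.15],"angular":[0,0,0]},{"grip":0.1,"dp":[0,0.03,0.25],"angular":[0,0,0]},{"grip":0.1,"dp":[0,0.03,0.25],"angular":[0,0,0]}]'; python3 - <<'E'
from h import *
st();snap('wrist','w13');st()
crop('w13',240,100,400,300,3,'d6')
E
```

```text
time_s: 10.25
eef_pos: [0.5427, 0.3188, 0.1846]
tool_rot: [-0.0, 0.107, 0.994, 0.0]
contact_force: [-6.4, -2.9, 17.7]
gripper_width: 0.258
t 10.25 pos [0.5427 0.3188 0.1846] yaw 167.67 tilt [-0.04  0.02] grip 0.258 F [-6.37 -2.92 17.7 ]
t 10.3 pos [0.5427 0.3188 0.1846] yaw 167.67 tilt [-0.04  0.02] grip 0.263 F [-5.07 -3.2  18.33]
```

View pics/d6.png

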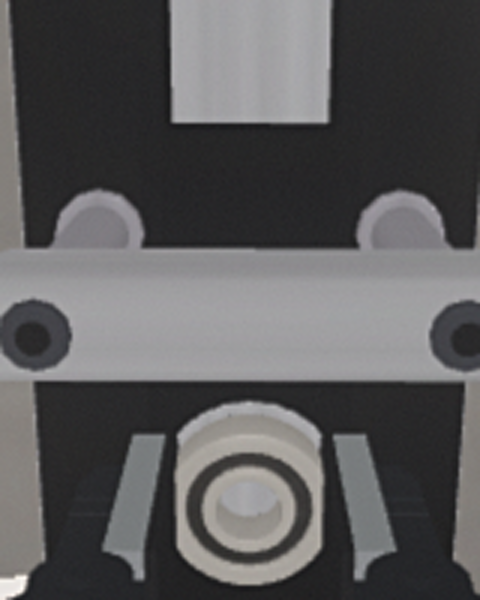

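```bash
python3 -m pendant '[{"grip":0.1,"dp":[0,0,-0.15],"angular":[0,0,0]},{"grip":0.1,"dp":[0,0,-0.15],"angular":[0,0,0]},{"grip":0.3,"dp":[0,0,-0.15],"angular":[0,0,0]},{"grip":0.42,"dp":[0,0,-0.15],"angular":[0,0,0]},{"grip":0.42,"dp":[0,0,-0.15],"angular":[0,0,0]}]'; python3 - <<'E'
from h import *
st();snap('wrist','w14');st()
crop('w14',240,100,400,300,3,'d7')
E
```

```text
time_s: 10.8
eef_pos: [0.5428, 0.3188, 0.1843]
tool_rot: [-0.001, 0.107, 0.994, -0.0]
contact_force: [-0.4, 0.0, 0.3]
gripper_width: 0.421
t 10.8 pos [0.5428 0.3188 0.1843] yaw 167.66 tilt [-0.09  0.  ] grip 0.421 F [-0.36  0.01  0.34]
t 10.85 pos [0.5428 0.3188 0.1843] yaw 167.66 tilt [-0.09  0.01] grip 0.417 F [ 0.61 -0.4  -0.77]
```

View pics/d7.png

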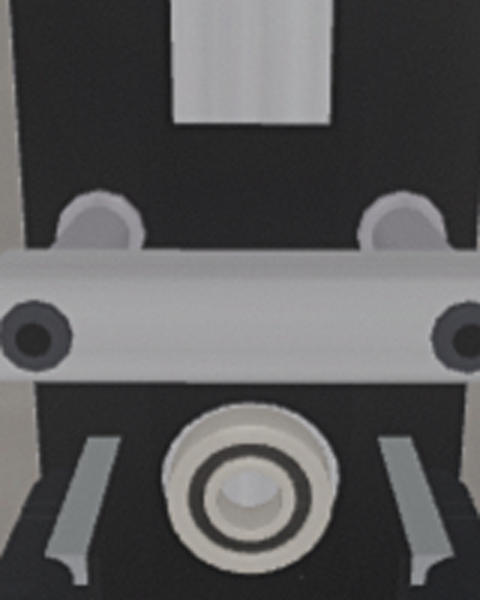

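```bash
python3 - <<'E'
from fit import *
c=load('w14'); t=bot.get_obs()['eef_pos']; a=np.radians(167.66)
M=np.array([[np.cos(a),np.sin(a)],[np.sin(a),-np.cos(a)]])
px=lambda x,y:(240+(x+.5)/3-.5,100+(y+.5)/3-.5)
rel=lambda X:(M.T@(X-t)[:2]*1e3).round(2)
print('handle c',rel(px2w(c,np.mean([px(33,336),px(468,336)],0),.058)))
print('rect nest edge corners',rel(px2w(c,px(173,124),.011)),rel(px2w(c,px(331,124),.011)))
print('rim front',rel(px2w(c,px(250,403),.011)),'L',rel(px2w(c,px(163,470),.011)),'R',rel(px2w(c,px(338,470),.011)))
for z in (.015,.019): print(z,'ring',rel(px2w(c,px(250,497),z)),'outer back',rel(px2w(c,px(250,573),z)),'top front',rel(px2w(c,px(250,421),z)),'width',rel(px2w(c,px(166,490),z)),rel(px2w(c,px(335,490),z)))
E
python3 - <<'E'
from h import *
crop('w14',285,225,365,300,9,'d8')
E
```

```text
handle c [41.94  1.47]
rect nest edge corners [57.8  -9.49] [57.82 13.04]
rim front [14.91  1.54] L [  3.44 -12.25] R [ 3.45 15.5 ]
0.015 ring [0.82 1.54] outer back [-12.65   1.56] top front [13.64  1.53] width [  2.02 -11.49] [ 2.03 14.73]
0.019 ring [2.95 1.53] outer back [-10.13   1.55] top front [15.4   1.52] width [  4.12 -11.12] [ 4.13 14.34]
```

View pics/d8.png

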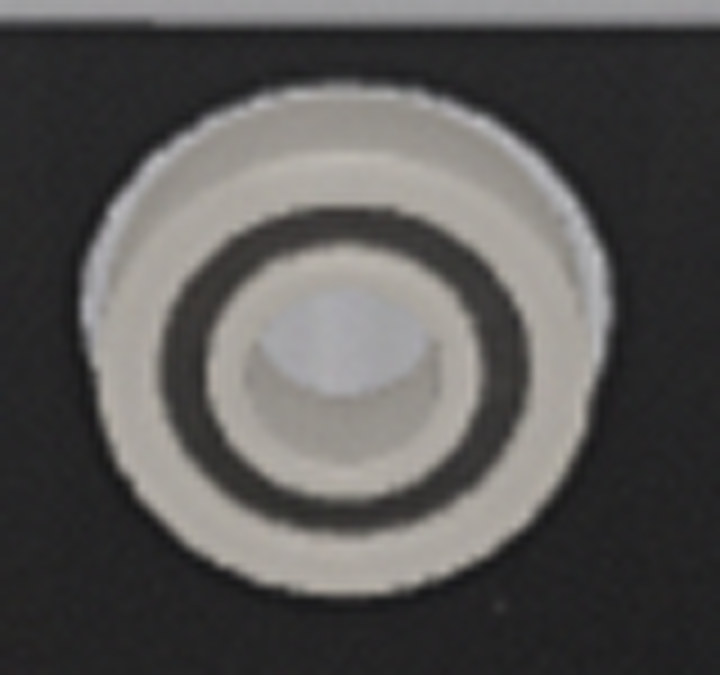

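```bash
python3 -m pendant '[{"grip":0.42,"dp":[0,0,-1],"angular":[0,0,0]},{"grip":0.42,"dp":[0,0,-4],"angular":[0,0,0]},{"grip":0.42,"dp":[0,0,-7.5],"angular":[0,0,0]},{"grip":0.42,"dp":[0,0,-7.5],"angular":[0,0,0]}]'; python3 - <<'E'
from h import *
st();snap('wrist','w15');go(.530,.410,.26,110.9)
crop('w15',240,150,400,300,4,'d9')
E
```

```text
time_s: 11.25
eef_pos: [0.5446, 0.3196, 0.265]
tool_rot: [0.003, 0.107, 0.994, 0.002]
contact_force: [1.1, 0.2, -0.4]
gripper_width: 0.422
t 11.25 pos [0.5446 0.3196 0.265 ] yaw 167.66 tilt [0.35 0.2 ] grip 0.422 F [ 1.1   0.18 -0.44]
t 11.3 pos [0.544  0.3193 0.2628] grip 0.42 dp [3.31 8.57 0.29] ang [ 0.25  0.07 56.76]
```

View pics/d9.png

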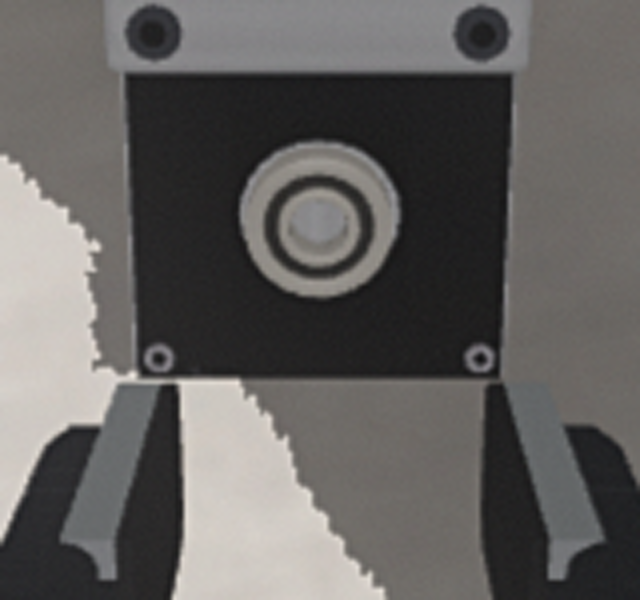

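The bearing looks seated: it sits concentric in the nest, with an even rim and the apparent width of a seated part. Next I'll go to the block.

```bash
python3 -m pendant '[{"grip":0.47,"dp":[3.3,8.6,0.2],"angular":[0.2,0,56.8]},{"grip":0.47,"dp":[3.3,8.6,0.2],"angular":[0.2,0,56.8]},{"grip":0.47,"dp":[3.3,8.6,0.2],"angular":[0.2,0,56.8]},{"grip":0.47,"dp":[3.3,8.6,0.2],"angular":[0.2,0,56.8]},{"grip":0.47,"dp":[3.3,8.6,0.2],"angular":[0.2,0,56.8]},{"grip":0.47,"dp":[3.3,8.6,0.2],"angular":[0.2,0,56.8]},{"grip":0.47,"dp":[3.3,8.6,0.2],"angular":[0.2,0,56.8]},{"grip":0.47,"dp":[3.3,8.6,0.2],"angular":[0.2,0,56.8]},{"grip":0.47,"dp":[3.3,8.6,0.2],"angular":[0.2,0,56.8]},{"grip":0.47,"dp":[3.3,8.6,0.2],"angular":[0.2,0,56.8]}]'; python3 - <<'E'
from h import *
st();snap('wrist','w16');st()
crop('w16',240,80,420,230,4,'e1')
E
```

```text
time_s: 12.3
eef_pos: [0.529, 0.4098, 0.2574]
tool_rot: [-0.001, 0.566, 0.824, -0.002]
contact_force: [0.2, -0.2, 0.5]
gripper_width: 0.47
t 12.3 pos [0.529  0.4098 0.2574] yaw 110.99 tilt [-0.21 -0.14] grip 0.47 F [ 0.2  -0.18  0.51]
t 12.35 pos [0.529  0.4098 0.2575] yaw 110.96 tilt [-0.21 -0.14] grip 0.469 F [-0.52 -0.49  0.79]
```

View pics/e1.png

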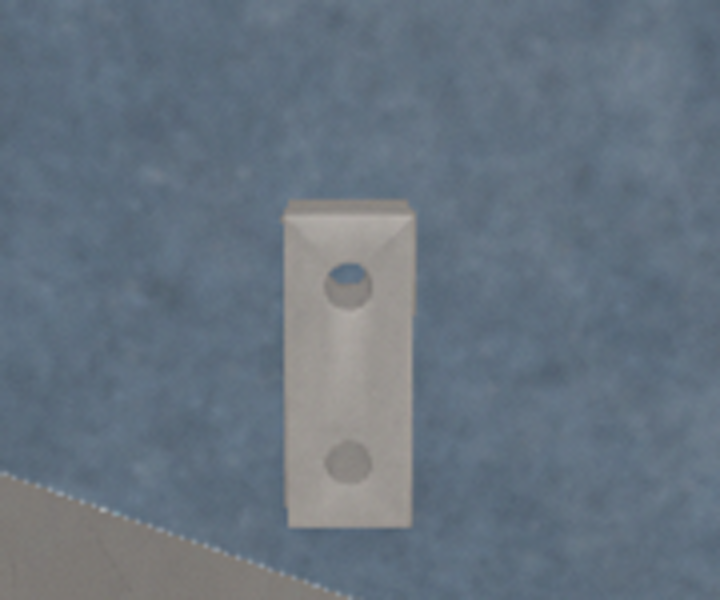

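```bash
python3 - <<'E'
from fit import *
c=load('w16'); t=bot.get_obs()['eef_pos']; a=np.radians(110.97)
M=np.array([[np.cos(a),np.sin(a)],[np.sin(a),-np.cos(a)]])
uv=P((240,80),4,[(284,216),(413,216),(411,526),(288,526)])
q=fit(c,[(-.01,.025,.027),(.01,.025,.027),(.01,-.025,.027),(-.01,-.025,.027)],uv,[.519,.438,np.radians(20.5)])
h=[px2w(c,u,.027) for u in P((240,80),4,[(349,286),(349,462)])]
d=h[0]-h[1];print('holes',np.mean(h,0),np.degrees(np.arctan2(d[1],d[0]))-90)
print('rel tool mm',M.T@(q[:2]-t[:2])*1e3)
E
```

```text
fit [0.5199 0.4403] 21.39 res px [[-0.7, -0.8], [0.7, -1.0], [0.2, 1.0], [-0.3, 1.2]]
holes [0.5198528  0.44045028 0.027     ] 21.248326798106078
rel tool mm [31.71393163  2.42070928]
```

```bash
python3 -m pendant '[{"grip":0.47,"dp":[1.5,0.12,0],"angular":[0,0,-0.35]},{"grip":0.47,"dp":[3.17,0.12,1],"angular":[0,0.2,-0.35]},{"grip":0.47,"dp":[3.17,0.12,3.5],"angular":[0,0.2,-0.35]},{"grip":0.47,"dp":[3.17,0.12,6],"angular":[0,0.2,-0.35]},{"grip":0.47,"dp":[3.17,0.12,7.5],"angular":[0,0.2,-0.35]},{"grip":0.47,"dp":[3.17,0.12,7.5],"angular":[0,0.2,-0.35]},{"grip":0.47,"dp":[3.17,0.12,7.5],"angular":[0,0.2,-0.35]}]'; python3 - <<'E'
from h import *
st();snap('wrist','w17');st()
crop('w17',220,150,430,360,2.8,'e2')
E
```

```text
time_s: 13.05
eef_pos: [0.5185, 0.4403, 0.1827]
tool_rot: [-0.002, 0.565, 0.825, -0.001]
contact_force: [0.9, 0.1, -0.2]
gripper_width: 0.467
t 13.05 pos [0.5185 0.4403 0.1827] yaw 111.24 tilt [-0.27  0.06] grip 0.467 F [ 0.94  0.09 -0.24]
t 13.1 pos [0.5189 0.4403 0.1835] yaw 111.22 tilt [-0.2   0.11] grip 0.472 F [0.19 0.67 0.28]
```

View pics/e2.png

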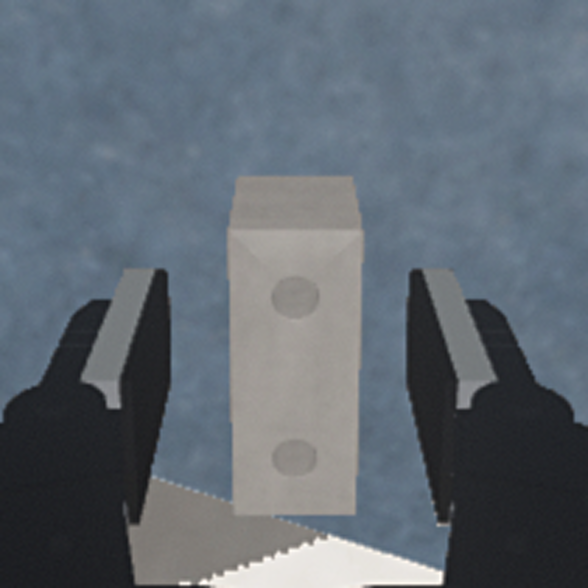

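```bash
python3 -m pendant '[{"grip":0.4,"dp":[0,0.06,0.1],"angular":[-0.15,-0.15,0]},{"grip":0.2,"dp":[0,0.06,0.1],"angular":[-0.15,-0.15,0]},{"grip":0.08,"dp":[0,0.06,0.1],"angular":[-0.15,-0.15,0]},{"grip":0.08,"dp":[0,0.06,0.1],"angular":[-0.15,-0.15,0]},{"grip":0.08,"dp":[0,0.06,0.1],"angular":[-0.15,-0.15,0]},{"grip":0.08,"dp":[0,0.06,0.1],"angular":[-0.15,-0.15,0]},{"grip":0.08,"dp":[0,0.06,0.1],"angular":[-0.15,-0.15,0]}]'; python3 - <<'E'
from h import *
st();go(.5189,.44,.2,111.3)
E
```

```text
time_s: 13.8
eef_pos: [0.5197, 0.4402, 0.1828]
tool_rot: [-0.0, 0.565, 0.825, 0.0]
contact_force: [0.8, -0.4, 6.2]
gripper_width: 0.216
t 13.8 pos [0.5197 0.4402 0.1828] yaw 111.2 tilt [0.02 0.03] grip 0.216 F [ 0.8  -0.41  6.25]
t 13.8 pos [0.5197 0.4402 0.1828] grip 0.216 dp [ 0.01 -0.08 -1.72] ang [ 0.03 -0.02 -0.1 ]
```

```bash
python3 -m pendant '[{"grip":0.08,"dp":[0,0,-1.5],"angular":[0,0,0]},{"grip":0.08,"dp":[0,0,-4],"angular":[0,0,0]},{"grip":0.08,"dp":[0,0,-7],"angular":[0,0,0]},{"grip":0.08,"dp":[0,0,-9.2],"angular":[0,0,0]},{"grip":0.08,"dp":[0,0,-9.2],"angular":[0,0,0]},{"grip":0.08,"dp":[0,0,-9.2],"angular":[0,0,0]}]'; python3 - <<'E'
from h import *
st();go(.495,.332,.275,167.65)
E
```

```text
time_s: 14.4
eef_pos: [0.5193, 0.44, 0.2742]
tool_rot: [-0.0, 0.565, 0.825, -0.0]
contact_force: [0.1, 0.4, -1.8]
gripper_width: 0.217
t 14.4 pos [0.5193 0.44   0.2742] yaw 111.21 tilt [-0.03  0.  ] grip 0.217 F [ 0.11  0.44 -1.75]
t 14.4 pos [0.5193 0.44   0.2742] grip 0.217 dp [-9.19 -6.17 -0.08] ang [-2.000e-02 -2.000e-02 -5.644e+01]
```

```bash
python3 -m pendant '[{"grip":0.08,"dp":[-1,-0.7,-0.1],"angular":[0,0,-5]},{"grip":0.08,"dp":[-2.4,-1.6,-0.1],"angular":[0,0,-13]},{"grip":0.08,"dp":[-3.8,-2.5,-0.1],"angular":[0,0,-21]},{"grip":0.08,"dp":[-5.2,-3.5,-0.1],"angular":[0,0,-29]},{"grip":0.08,"dp":[-6.6,-4.4,-0.1],"angular":[0,0,-37]},{"grip":0.08,"dp":[-8,-5.3,-0.1],"angular":[0,0,-45]},{"grip":0.08,"dp":[-9,-6,-0.1],"angular":[0,0,-52]},{"grip":0.08,"dp":[-9.2,-6.2,-0.1],"angular":[0,0,-56.4]},{"grip":0.08,"dp":[-9.2,-6.2,-0.1],"angular":[0,0,-56.4]},{"grip":0.08,"dp":[-9.2,-6.2,-0.1],"angular":[0,0,-56.4]},{"grip":0.08,"dp":[-9.2,-6.2,-0.1],"angular":[0,0,-56.4]}]'; python3 - <<'E'
from h import *
st();snap('wrist','w18');st()
E
```

```text
time_s: 15.5
eef_pos: [0.4947, 0.332, 0.2742]
tool_rot: [-0.001, 0.109, 0.994, -0.0]
contact_force: [0.1, -0.9, -0.3]
gripper_width: 0.213
t 15.5 pos [0.4947 0.332  0.2742] yaw 167.52 tilt [-0.11 -0.04] grip 0.213 F [ 0.06 -0.94 -0.3 ]
t 15.55 pos [0.4947 0.332  0.2743] yaw 167.54 tilt [-0.1  -0.04] grip 0.222 F [-0.63 -0.31 -0.64]
```

View pics/w18.png

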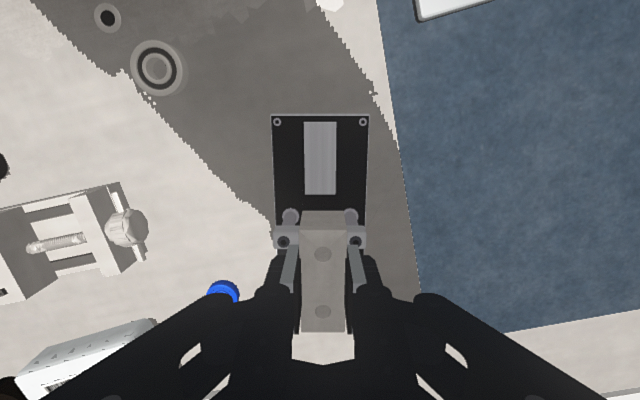

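```bash
python3 - <<'E'
from h import *
crop('w18',255,105,385,255,4,'f1');crop('w18',280,200,365,345,4,'f2')
E
```

```text
(no output)
```

View pics/f1.png

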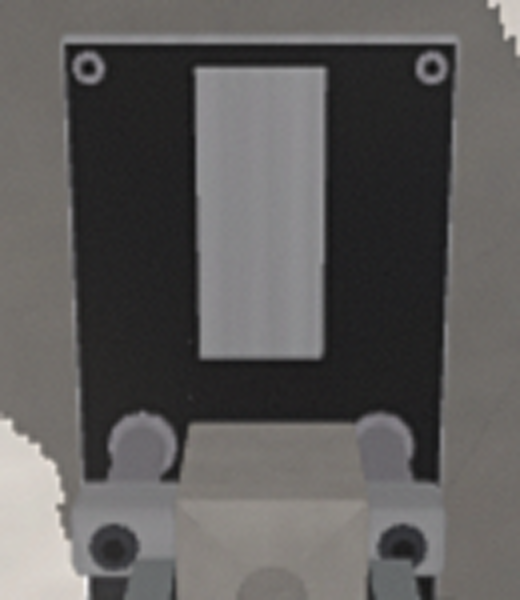

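View pics/f2.png

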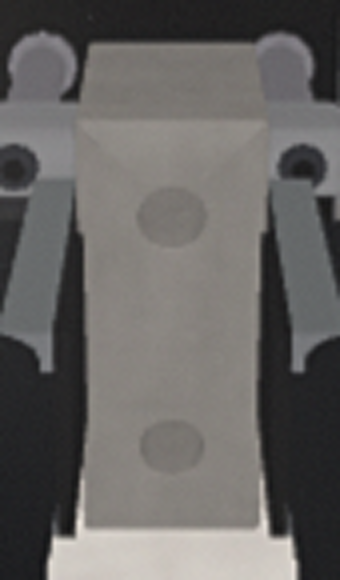

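```bash
python3 - <<'E'
from fit import *
c=load('w18'); t=bot.get_obs()['eef_pos']; a=np.radians(167.54)
M=np.array([[np.cos(a),np.sin(a)],[np.sin(a),-np.cos(a)]])
un=P((255,105),4,[(194,66),(327,66),(323,357),(200,357)])
n=fit(c,[(-.0115,.0265,.011),(.0115,.0265,.011),(.0115,-.0265,.007),(-.0115,-.0265,.007)],un,[.46,.338,np.radians(77.6)])
us=P((255,105),4,[(89,68),(431,68)]); print('screws',[px2w(c,u,.011).round(4) for u in us])
zt=t[2]-.1558
ub=P((280,200),4,[(77,120),(268,120),(260,527),(85,527),(90,43),(257,43)])
b=fit(c,[(-.01,.025,zt),(.01,.025,zt),(.01,-.025,zt),(-.01,-.025,zt),(-.01,.025,zt-.025),(.01,.025,zt-.025)],ub,[t[0],t[1],np.radians(77.6)])
print('block rel TCP tool mm',M.T@(b[:2]-t[:2])*1e3)
s=n[:2]-b[:2]; print('shift world',s,'tool',M.T@s*1e3,'yaw diff',np.degrees(n[2]-b[2]))
E
```

```text
fit [0.461  0.3387] 77.58 res px [[-0.1, 0.0], [0.1, 0.0], [0.1, -0.0], [-0.1, -0.0]]
screws [array([0.4291, 0.3155, 0.011 ]), array([0.4417, 0.3729, 0.011 ])]
fit [0.4955 0.3332] 77.52 res px [[-0.6, -0.4], [0.9, -0.4], [0.4, 1.3], [-0.3, 1.3], [-0.2, -0.7], [-0.1, -0.7]]
block rel TCP tool mm [-0.55863995  1.27225186]
shift world [-0.03458255  0.00550686] tool [34.95616736 -2.08430826] yaw diff 0.06229088382723449
```

```bash
python3 -m pendant '[{"grip":0.08,"dp":[1,-0.1,0],"angular":[0,0.1,0]},{"grip":0.08,"dp":[2.4,-0.2,0],"angular":[0,0.1,0]},{"grip":0.08,"dp":[3.5,-0.21,0],"angular":[0,0.1,0]},{"grip":0.08,"dp":[3.5,-0.21,1.5],"angular":[0,0.1,0]},{"grip":0.08,"dp":[3.5,-0.21,4],"angular":[0,0.1,0]},{"grip":0.08,"dp":[3.5,-0.21,6.2],"angular":[0,0.1,0]},{"grip":0.08,"dp":[3.5,-0.21,7.4],"angular":[0,0.1,0]},{"grip":0.08,"dp":[3.5,-0.21,7.4],"angular":[0,0.1,0]},{"grip":0.08,"dp":[3.5,-0.21,7.4],"angular":[0,0.1,0]}]'; python3 - <<'E'
from h import *
st();snap('wrist','w19');st()
crop('w19',235,140,405,345,2.9,'g1')
go(.4601,.3376,.195,167.6)
E
```

```text
time_s: 16.45
eef_pos: [0.4601, 0.3374, 0.2013]
tool_rot: [-0.001, 0.108, 0.994, -0.0]
contact_force: [0.0, 0.5, -0.5]
gripper_width: 0.218
t 16.45 pos [0.4601 0.3374 0.2013] yaw 167.61 tilt [-0.15  0.  ] grip 0.218 F [ 0.03  0.46 -0.46]
t 16.5 pos [0.4604 0.3375 0.2017] yaw 167.61 tilt [-0.1   0.03] grip 0.223 F [ 0.13  0.21 -0.78]
t 16.5 pos [0.4604 0.3375 0.2017] grip 0.223 dp [ 0.03 -0.    0.67] ang [ 0.01 -0.11  0.01]
```

View pics/g1.png

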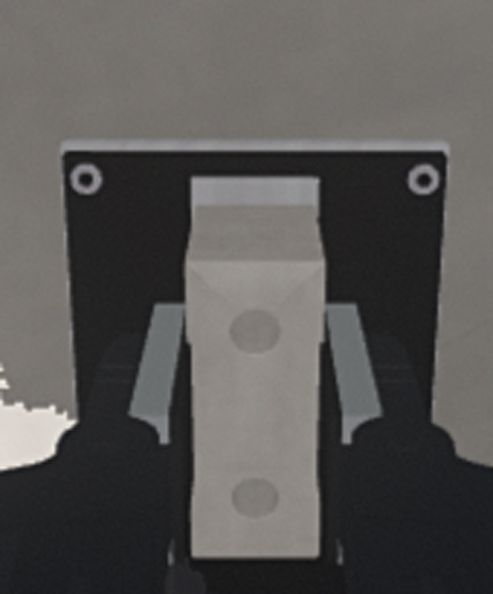

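```bash
python3 - <<'E'
from fit import *
c=load('w19'); t=bot.get_obs()['eef_pos']; a=np.radians(167.61)
M=np.array([[np.cos(a),np.sin(a)],[np.sin(a),-np.cos(a)]])
rel=lambda u,z:(M.T@(px2w(c,u,z)-t)[:2]*1e3).round(2)
u=P((235,140),2.9,[(191,177),(320,177),(190.5,206),(321,206),(186,260),(325,260),(192,557),(319,557),(86,180),(424,180)])
print('nest front',rel(u[0],.011),rel(u[1],.011))
print('block bot front',rel(u[2],t[2]-.1808),rel(u[3],t[2]-.1808))
print('block top front',rel(u[4],t[2]-.1558),rel(u[5],t[2]-.1558),'back',rel(u[6],t[2]-.1558),rel(u[7],t[2]-.1558))
print('screws',rel(u[8],.011),rel(u[9],.011))
E
```

```text
nest front [26.39 -9.98] [26.4 12.5]
block bot front [24.38 -9.47] [24.39 12.06]
block top front [24.85 -8.48] [24.86 10.94] back [-24.45  -8.55] [-24.45  11.1 ]
screws [ 25.83 -28.3 ] [25.87 30.65]
```

```bash
python3 -m pendant '[{"grip":0.08,"dp":[0,0,0.4],"angular":[0,-0.1,0]},{"grip":0.08,"dp":[0,0,0.8],"angular":[0,-0.1,0]},{"grip":0.08,"dp":[0,0,1.0],"angular":[0,-0.1,0]},{"grip":0.08,"dp":[0,0,1.2],"angular":[0,-0.1,0]},{"grip":0.08,"dp":[0,0,1.3],"angular":[0,-0.1,0]},{"grip":0.08,"dp":[0,0,1.35],"angular":[0,-0.1,0]},{"grip":0.08,"dp":[0,0,1.35],"angular":[0,-0.1,0]}]'; python3 - <<'E'
from h import *
st();snap('wrist','w20');st()
crop('w20',235,140,405,345,2.9,'g2')
E
```

```text
time_s: 17.2
eef_pos: [0.46, 0.3372, 0.1878]
tool_rot: [-0.001, 0.108, 0.994, -0.0]
contact_force: [-1.9, -1.2, 6.3]
gripper_width: 0.221
t 17.2 pos [0.46   0.3372 0.1878] yaw 167.61 tilt [-0.07 -0.03] grip 0.221 F [-1.9  -1.15  6.32]
t 17.25 pos [0.4599 0.3372 0.1877] yaw 167.61 tilt [-0.07 -0.03] grip 0.218 F [-2.31 -1.45  5.91]
```

View pics/g2.png

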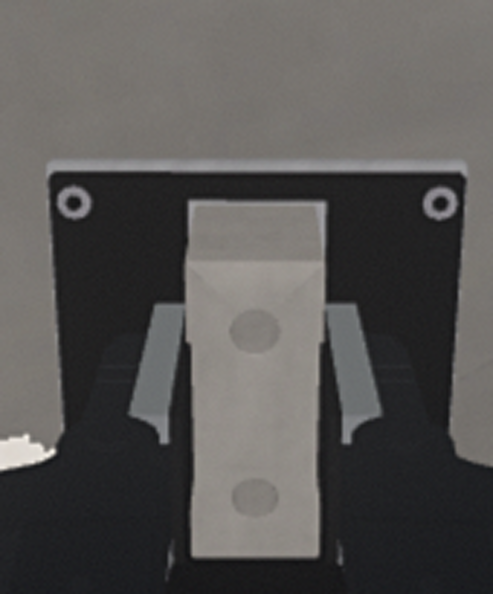

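```bash
python3 -m pendant '[{"grip":0.25,"dp":[0,0,-0.05],"angular":[0,0,0]},{"grip":0.35,"dp":[0,0,-0.05],"angular":[0,0,0]},{"grip":0.42,"dp":[0,0,-0.05],"angular":[0,0,0]},{"grip":0.42,"dp":[0,0,-0.05],"angular":[0,0,0]},{"grip":0.42,"dp":[0,0,-3],"angular":[0,0,0]},{"grip":0.42,"dp":[0,0,-6.5],"angular":[0,0,0]},{"grip":0.42,"dp":[0,0,-9],"angular":[0,0,0]},{"grip":0.42,"dp":[0,0,-9],"angular":[0,0,0]}]'; python3 - <<'E'
from h import *
st();go(.525,.3235,.29,167.61)
E
```

```text
time_s: 18.05
eef_pos: [0.4614, 0.338, 0.2807]
tool_rot: [0.002, 0.108, 0.994, 0.001]
contact_force: [0.3, -1.0, 0.2]
gripper_width: 0.42
t 18.05 pos [0.4614 0.338  0.2807] yaw 167.61 tilt [0.23 0.14] grip 0.42 F [ 0.25 -1.03  0.17]
t 18.05 pos [0.4614 0.338  0.2807] grip 0.42 dp [-6.53 -0.05 -0.91] ang [0.18 0.19 0.  ]
```

```bash
python3 -m pendant '[{"grip":0.42,"dp":[-4,0,-0.9],"angular":[0.1,0.1,0]},{"grip":0.42,"dp":[-8,0,-0.9],"angular":[0.1,0.1,0]},{"grip":0.42,"dp":[-9,0,-0.9],"angular":[0.1,0.1,0]},{"grip":0.42,"dp":[-9,0,-0.9],"angular":[0.1,0.1,0]},{"grip":0.42,"dp":[-9,0,-0.9],"angular":[0.1,0.1,0]}]'; python3 - <<'E'
from h import *
st();snap('wrist','w21');st()
crop('w21',255,50,395,240,3.1,'g3')
E
```

```text
time_s: 18.55
eef_pos: [0.5471, 0.3179, 0.2851]
tool_rot: [-0.003, 0.108, 0.994, -0.001]
contact_force: [-1.0, 0.1, -0.2]
gripper_width: 0.418
t 18.55 pos [0.5471 0.3179 0.2851] yaw 167.61 tilt [-0.31 -0.14] grip 0.418 F [-1.    0.13 -0.18]
t 18.6 pos [0.5468 0.3181 0.2854] yaw 167.64 tilt [-0.3  -0.14] grip 0.419 F [ 0.96  0.71 -0.1 ]
```

View pics/g3.png

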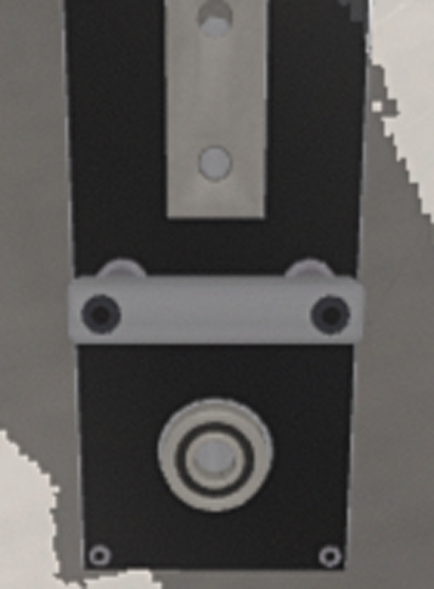

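```bash
python3 - <<'E'
from fit import *
c=load('w21'); t=bot.get_obs()['eef_pos']; a=np.radians(167.64)
M=np.array([[np.cos(a),np.sin(a)],[np.sin(a),-np.cos(a)]])
rel=lambda u,z:(M.T@(px2w(c,u,z)-t)[:2]*1e3).round(2)
u=P((255,50),3.1,[(101,315),(330,315),(99,555),(330,555),(216,455)])
h=[px2w(c,x,.058) for x in u[:2]]; d=h[1]-h[0]
print('handle',np.mean(h,0),np.degrees(np.arctan2(d[1],d[0])),'rel',rel(np.mean(u[:2],0),.058))
print('screws y rel',rel(u[2],.011),rel(u[3],.011),'bearing',rel(u[4],.015))
H=np.mean(h,0)[:2]-M@np.array([0,.0012]); print('handle corrected',H)
go(H[0],H[1],.26,257.6)
E
```

```text
handle [0.50230074 0.32933608 0.058     ] 77.67252897270238 rel [45.87  1.44]
screws y rel [-22.22 -28.13] [-22.15  30.88] bearing [5.54 1.71]
handle corrected [0.50204388 0.32816389]
t 18.6 pos [0.5468 0.3181 0.2854] grip 0.419 dp [4.58 0.03 2.56] ang [ 5.000e-02 -3.600e-01 -8.996e+01]
```

```bash
python3 -m pendant '[{"grip":0.42,"dp":[4.6,0,0.5],"angular":[0,0,-90]},{"grip":0.42,"dp":[4.6,0,0.5],"angular":[0,0,-90]},{"grip":0.42,"dp":[4.6,0,0.5],"angular":[0,0,-90]},{"grip":0.42,"dp":[4.6,0,0.5],"angular":[0,0,-90]},{"grip":0.42,"dp":[4.6,0,0.5],"angular":[0,0,-90]},{"grip":0.42,"dp":[4.6,0,0.5],"angular":[0,0,-90]},{"grip":0.42,"dp":[4.6,0,0.5],"angular":[0,0,-90]},{"grip":0.42,"dp":[4.6,0,0.5],"angular":[0,0,-90]},{"grip":0.42,"dp":[4.6,0,0.5],"angular":[0,0,-90]},{"grip":0.42,"dp":[4.6,0,0.5],"angular":[0,0,-90]},{"grip":0.42,"dp":[4.6,0,0.5],"angular":[0,0,-90]},{"grip":0.42,"dp":[4.6,0,1],"angular":[0,0,-90]}]'; python3 -m pendant '[{"grip":0.42,"dp":[0,0,0.5],"angular":[0,0,0]},{"grip":0.42,"dp":[0,0,0.5],"angular":[0,0,0]}]'; python3 - <<'E'
from h import *
st();snap('wrist','w22');go(.502,.3282,.26,257.6)
E
```

```text
time_s: 19.8
eef_pos: [0.5021, 0.3283, 0.2766]
tool_rot: [-0.002, -0.627, 0.779, 0.0]
contact_force: [0.6, 0.5, 0.2]
gripper_width: 0.417
time_s: 20.0
eef_pos: [0.5022, 0.3278, 0.2702]
tool_rot: [-0.003, -0.626, 0.78, 0.001]
contact_force: [0.2, 0.1, 0.1]
gripper_width: 0.422
t 20.0 pos [0.5022 0.3278 0.2702] yaw -102.47 tilt [-0.28 -0.15] grip 0.422 F [0.16 0.06 0.05]
t 20.05 pos [0.5025 0.3278 0.2706] grip 0.416 dp [-0.03  0.05  1.06] ang [ 0.22 -0.19 -0.05]
```

View pics/w22.png

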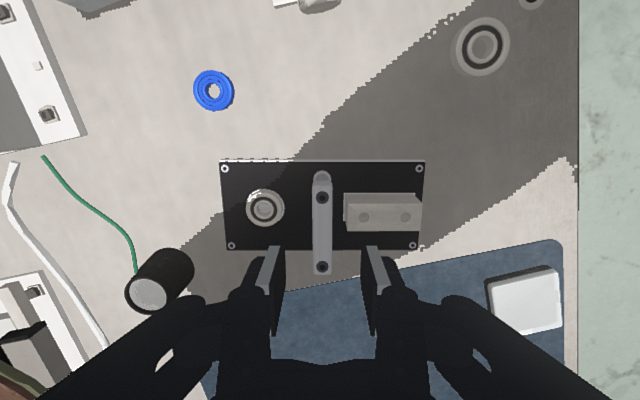

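```bash
python3 -m pendant '[{"grip":0.42,"dp":[-0.03,0.03,1.5],"angular":[0.2,-0.2,0]},{"grip":0.42,"dp":[-0.03,0.03,3],"angular":[0.2,-0.2,0]},{"grip":0.42,"dp":[-0.03,0.03,4.5],"angular":[0.2,-0.2,0]},{"grip":0.42,"dp":[-0.03,0.03,5.5],"angular":[0.2,-0.2,0]},{"grip":0.42,"dp":[-0.03,0.03,5.9],"angular":[0.2,-0.2,0]},{"grip":0.42,"dp":[-0.03,0.03,5.9],"angular":[0.2,-0.2,0]},{"grip":0.42,"dp":[-0.03,0.03,5.9],"angular":[0.2,-0.2,0]}]'; python3 - <<'E'
from h import *
st();snap('wrist','w23');snap('scene','s23');go(.502,.3282,.211,257.6)
crop('w23',220,150,430,340,3,'i1');crop('s23',270,180,360,260,8,'i2')
E
```

```text
time_s: 20.75
eef_pos: [0.5029, 0.3282, 0.2128]
tool_rot: [0.001, -0.627, 0.779, -0.0]
contact_force: [-0.1, 0.1, 0.6]
gripper_width: 0.421
t 20.75 pos [0.5029 0.3282 0.2128] yaw -102.4 tilt [0.09 0.06] grip 0.421 F [-0.06  0.11  0.59]
t 20.85 pos [0.5029 0.3282 0.213 ] grip 0.419 dp [0.02 0.09 0.2 ] ang [-0.09  0.1   0.  ]
```

View pics/i1.png

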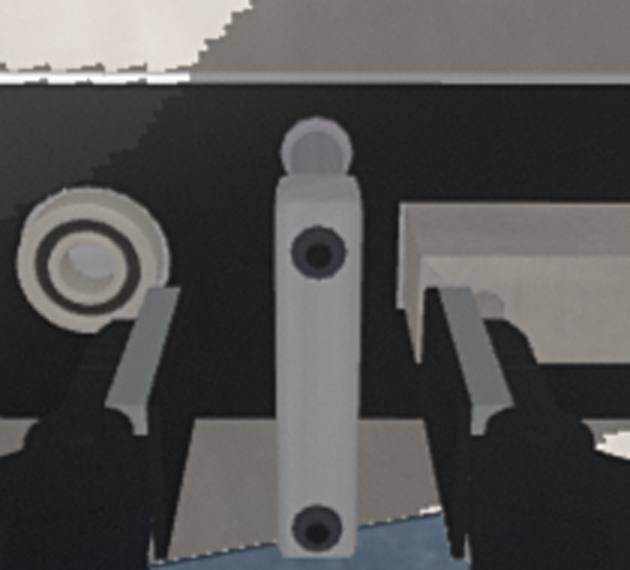

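View pics/i2.png

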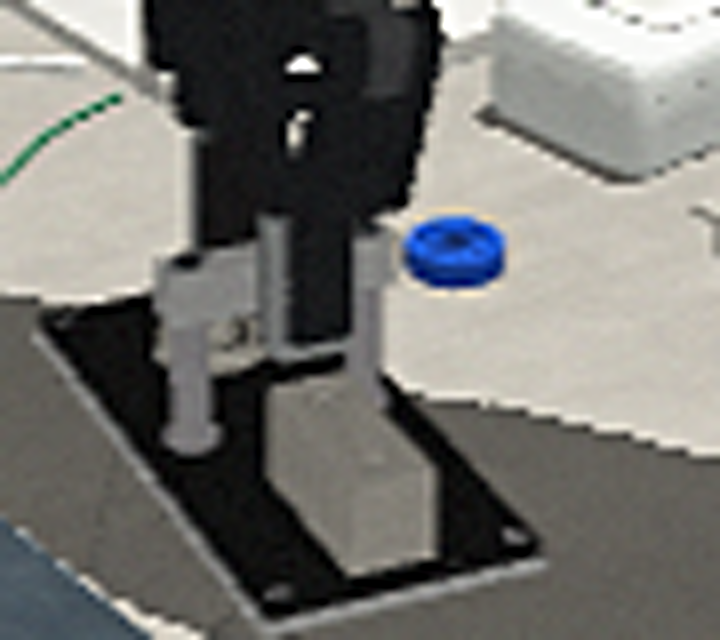

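```bash
python3 -m pendant '[{"grip":0.42,"dp":[0.02,0.08,0.15],"angular":[-0.08,0.1,0]},{"grip":0.4,"dp":[0.02,0.08,0.15],"angular":[-0.08,0.1,0]},{"grip":0.25,"dp":[0.02,0.08,0.15],"angular":[-0.08,0.1,0]},{"grip":0.1,"dp":[0.02,0.08,0.15],"angular":[-0.08,0.1,0]},{"grip":0,"dp":[0.02,0.08,0.15],"angular":[-0.08,0.1,0]},{"grip":0,"dp":[0.02,0.08,0.15],"angular":[-0.08,0.1,0]},{"grip":0,"dp":[0.02,0.08,0.15],"angular":[-0.08,0.1,0]},{"grip":0,"dp":[0.02,0.08,0.15],"angular":[-0.08,0.1,0]}]'; python3 - <<'E'
from h import *
st();snap('wrist','w24');st()
crop('w24',220,150,430,340,3,'i3')
E
```

```text
time_s: 21.65
eef_pos: [0.5019, 0.328, 0.211]
tool_rot: [-0.0, -0.627, 0.779, -0.0]
contact_force: [-1.7, -2.0, 5.7]
gripper_width: 0.129
t 21.65 pos [0.5019 0.328  0.211 ] yaw -102.39 tilt [-0.03 -0.03] grip 0.129 F [-1.66 -2.04  5.71]
t 21.7 pos [0.5019 0.328  0.211 ] yaw -102.39 tilt [-0.04 -0.03] grip 0.127 F [-0.85 -0.04  5.26]
```

View pics/i3.png

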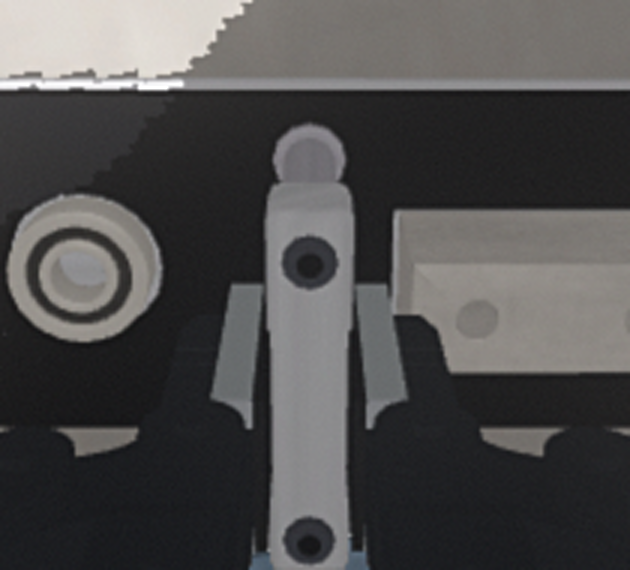

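```bash
python3 -m pendant '[{"grip":0,"dp":[0,0,-0.2],"angular":[0,0,0]},{"grip":0,"dp":[0,0,-0.6],"angular":[0,0,0]},{"grip":0,"dp":[0,0,-1.1],"angular":[0,0,0]},{"grip":0,"dp":[0,0,-1.6],"angular":[0,0,0]},{"grip":0,"dp":[0,0,-2],"angular":[0,0,0]},{"grip":0,"dp":[0,0,-2],"angular":[0,0,0]},{"grip":0,"dp":[0,0,-2],"angular":[0,0,0]}]'; python3 - <<'E'
from h import *
st();snap('wrist','w25');snap('scene','s25');st()
crop('w25',200,150,450,340,3,'i4');crop('s25',250,150,370,260,6,'i5')
E
```

```text
time_s: 22.4
eef_pos: [0.5018, 0.328, 0.2308]
tool_rot: [-0.0, -0.627, 0.779, 0.0]
contact_force: [0.4, -0.9, -5.1]
gripper_width: 0.125
t 22.4 pos [0.5018 0.328  0.2308] yaw -102.39 tilt [-0.04 -0.03] grip 0.125 F [ 0.37 -0.95 -5.12]
t 22.5 pos [0.5017 0.328  0.2306] yaw -102.39 tilt [-0.07 -0.04] grip 0.129 F [ 0.3   0.69 -5.04]
```

View pics/i4.png

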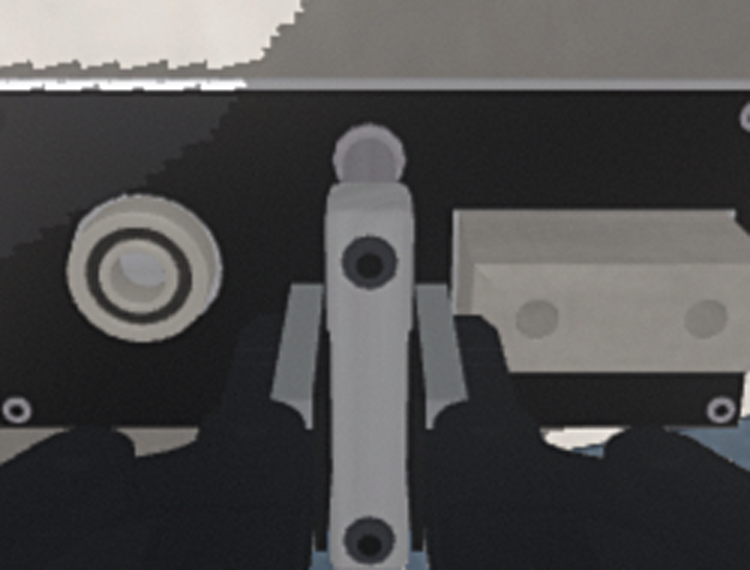

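View pics/i5.png

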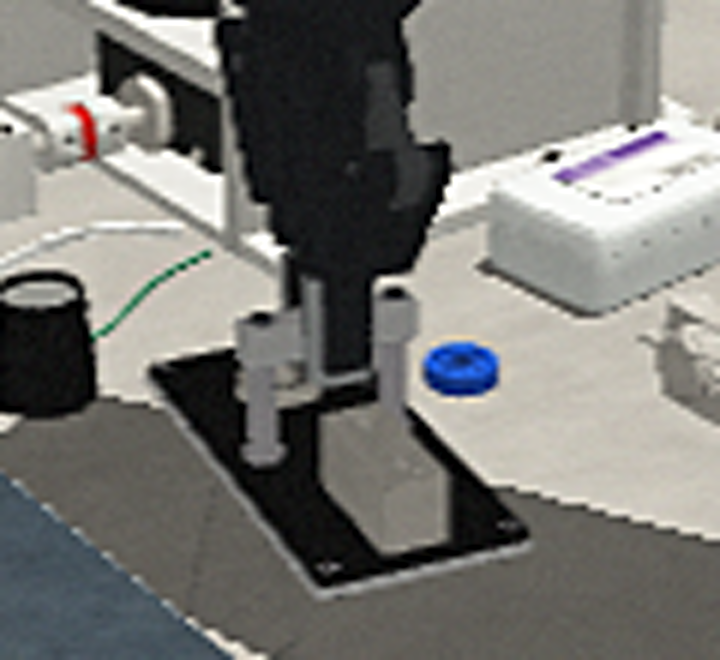

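The tray is lifted, level, and shows no change relative to the gripper. The load of about 5 N fits tray plus parts. I'll raise it the remaining 10 cm smoothly.

```bash
python3 -m pendant '[{"grip":0,"dp":[0,0,-0.3],"angular":[0,0,0]},{"grip":0,"dp":[0,0,-0.9],"angular":[0,0,0]},{"grip":0,"dp":[0,0,-1.8],"angular":[0,0,0]},{"grip":0,"dp":[0,0,-2.8],"angular":[0,0,0]},{"grip":0,"dp":[0,0,-3.9],"angular":[0,0,0]},{"grip":0,"dp":[0,0,-5.1],"angular":[0,0,0]},{"grip":0,"dp":[0,0,-6.3],"angular":[0,0,0]},{"grip":0,"dp":[0,0,-7.4],"angular":[0,0,0]},{"grip":0,"dp":[0,0,-8.4],"angular":[0,0,0]},{"grip":0,"dp":[0,0,-9.2],"angular":[0,0,0]},{"grip":0,"dp":[0,0,-9.7],"angular":[0,0,0]},{"grip":0,"dp":[0,0,-10],"angular":[0,0,0]}]'; for i in 1 2; do python3 -m pendant '[{"grip":0,"dp":[0,0,0],"angular":[0,0,0]},{"grip":0,"dp":[0,0,0],"angular":[0,0,0]},{"grip":0,"dp":[0,0,0],"angular":[0,0,0]},{"grip":0,"dp":[0,0,0],"angular":[0,0,0]},{"grip":0,"dp":[0,0,0],"angular":[0,0,0]},{"grip":0,"dp":[0,0,0],"angular":[0,0,0]},{"grip":0,"dp":[0,0,0],"angular":[0,0,0]},{"grip":0,"dp":[0,0,0],"angular":[0,0,0]},{"grip":0,"dp":[0,0,0],"angular":[0,0,0]},{"grip":0,"dp":[0,0,0],"angular":[0,0,0]},{"grip":0,"dp":[0,0,0],"angular":[0,0,0]},{"grip":0,"dp":[0,0,0],"angular":[0,0,0]}]' | head -2; done; python3 - <<'E'
from h import *
st();snap('wrist','w26');snap('scene','s26');snap('top','t26');st()
crop('w26',200,150,450,340,3,'i6');crop('s26',230,90,390,260,4,'i7')
E
```

```text
time_s: 23.7
eef_pos: [0.502, 0.3281, 0.3311]
tool_rot: [-0.0, -0.627, 0.779, 0.0]
contact_force: [0.8, -0.9, -5.3]
gripper_width: 0.129
time_s: 24.9
eef_pos: [0.5019, 0.3281, 0.3307]
time_s: 26.1
eef_pos: [0.5019, 0.3281, 0.3307]
t 26.1 pos [0.5019 0.3281 0.3307] yaw -102.39 tilt [-0.05 -0.04] grip 0.123 F [-0.78  0.24 -5.37]
t 26.25 pos [0.5019 0.3281 0.3307] yaw -102.39 tilt [-0.05 -0.03] grip 0.128 F [-1.    0.15 -5.43]
```

View pics/i6.png

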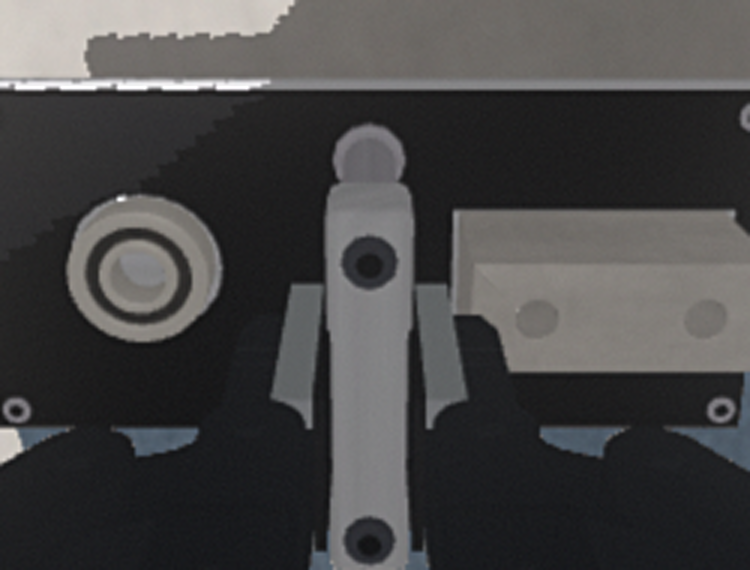

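View pics/i7.png

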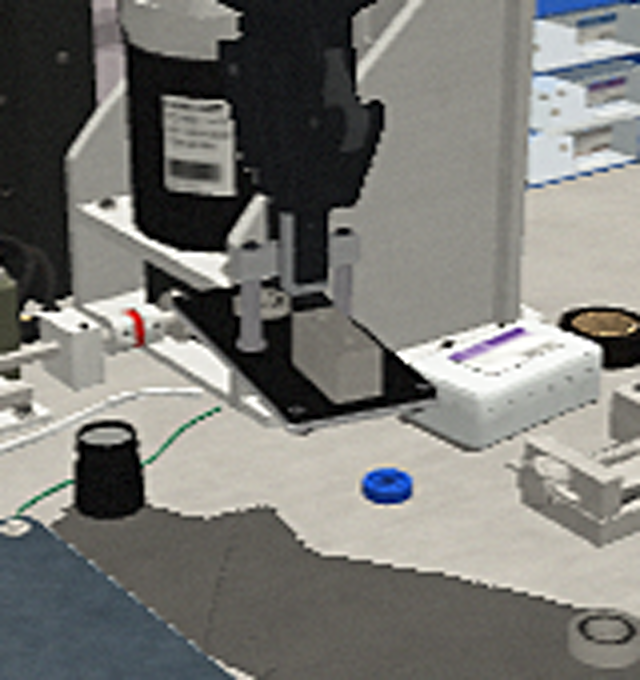

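View pics/t26.png

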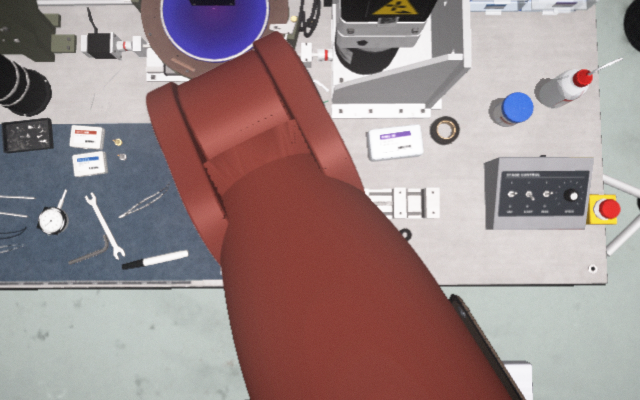

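The tray is 12 cm up, held still for more than 2 s. In the wrist view both parts sit exactly where they did before the lift. I'm handing in now.

```bash
python3 -c "
from station import bot
print(bot.finish_job())"
```

```text
the job is handed in; nothing more can be done
None
```

I seated the bearing (the smaller steel one) and the spacer block in their nests, lifted the tray by its handle and handed the job in while still holding it. The robot reports no verdict, so this rests on my own checks. The clock stood at about 26 s of the 72 s allowed.

**Final checks, before hand-in**
- **Height and level:** the gripper rose 120 mm with the tray. It was tilted less than 0.1 degrees and had been still for over 2 s. I took the tray's own level from the camera views, not a direct measurement.
- **Grip and load:** the fingers held at about 11 mm on the 12 mm handle bar, and the load was a steady 5.4 N, as expected for tray plus parts.
- **Parts:** in the wrist camera, both parts sit in the same place relative to the tray before and after the lift.
- **Bystanders:** the loupe looks unmoved in the scene view. The collar and die box were never touched, but the arm partly or fully hid them in the last top picture.

**What went wrong or disagreed**
- **Bearing grasp:** I opened after the first close because the fingers stopped narrower than expected, and gripped again lower. The narrow reading was probably soft pads.
- **Bearing placement:** it stopped at the nest plate's height with up to about 28 N of force. I moved it about 1 mm and let go, and it dropped in.
- **Bearing centring:** two camera measurements put it 1 to 1.7 mm from the nest centre. The limit is 4 mm.
- **Camera offsets:** the top and wrist cameras disagreed by about 2 mm, and the wrist camera read about 1.2 mm off sideways. I corrected for this by measuring each part relative to its nest.

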